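Bench-test the power modules

ROBOT

A 6-joint arm with a two-finger parallel gripper is mounted at the origin on the work surface. World frame = base frame: x ahead of the robot, y to its left, z up, the work surface at z = 0. Lengths are in m, angles in rad, forces in N, time in s.
With the tool pointing down it reaches from about 0.275 to 0.85 m from the base axis. Payload 19 kg.
Tool frame: the origin (TCP) lies on the centre line of the jaws, within the pads' length; the fingertips stand 17 mm ahead of it and the grasp point (between the pads) lies 2 mm behind it (nose_length is the z of the fingertips in the tool frame, in m); z points along the fingers, y is the line along which they close (so a half turn about z gives the same grasp; the last joint's range is limited). The gripper opens to 85 mm and grips with 20 to 120 N. Pads are 22 mm wide; open, the fingers measure 114 mm over their backs; the gripper's body (76 mm by 85 mm) begins 54 mm behind the grasp point. The pads swing forward as they close: fully open they stand 13 mm farther back than shut.
Start: joints at [-1.34, 0.15, 1.437, -0, 1.554, -0.134], TCP at [0.205, -0.537, 0.224] pointing down, gripper open.
Joint ranges: [-2.8, 2.8], [-0.68, 2.1], [0.12, 2.68], [-1.39, 4.53], [0.16, 2.79], [-2.81, 2.81]. Speed limits (rad/s): [1.89, 1.89, 2.22, 3.01, 3.01, 3.01].

INTERFACE

Orientations are given as a unit quaternion [x, y, z, w].
In Python, from bench import get_state, grab_frame, job_done, nose_length gives the robot as it stands. The module is installed in compiled form; this text tells all that it offers.
- The arm moves only by the shell command python3 -m handwheel 'ROWS'. ROWS is a JSON object of lists of equal length, an entry for each row: "rotation": the turn, a rotation vector about the tool's x, y, z in degrees, a list of three; "offset": the shift along the tool's x, y, z in cm, a list of three; "jaw": the closure, from 0 (fully open) to 1 (shut). A call has 1 to 10 rows; each row is the pose to reach, as a shift and turn from the pose commanded when the call began, along the tool's axes at that moment; what a row does not reach only later rows make up. A row lasts 1/8 s, in which the tool goes at most 62.5 mm and 10.7 degrees, less where a joint would pass 70% of its speed; a pose out of reach is approached as far as the arm can. A call with a gripper value outside its range is refused whole. The fingers move at their own pace and stop on an object; the grip force is fixed at half the most. Time passes only in rows, so rows that repeat a pose let the fingers close. It gives the time, the measured TCP pose, the force, the opening and the grip force at its end, in the units of the state.
- get_state(): the state, without advancing time (a new reading comes with each control period).
- grab_frame(name): name is "side" or "top" or "wrist"; returns a dict with "img" (420x560x3 uint8, blue, green, red), "depth" (420x560 float32, m along the optical axis (not along the pixel's ray), 0 where there is no reading), "fx", "fy", "cx", "cy" (pixels), "R" (3x3) and "t" (3): a world point X has camera coordinates R X + t. Camera axes: x right, y down, z forward; pixel columns grow to the right and rows downward; lengths in m; the calibration is good to about 2 mm. A picture is of the moment at which its call begins.
- job_done(): hands the job in; it is judged then, once.
The state is a dict: "time": time; "q": joint angles; "dq": joint speeds; "effort": joint torques, N m; "tool_pos": TCP position; "orientation": TCP orientation; "ft_force": force on the tool from outside, world axes, zero at the start; "wrist_torque": the same for the moment, N m; "finger_gap": finger opening in m; "gripper_force": force on a finger pad.
Only numpy, scipy, OpenCV 4.12 (cv2) and the standard library are available. Lean on these libraries where they do the work, as an engineer would, in place of code of your own. Each camera call takes 0.05 s, during which the arm holds its last target. There are 200 camera calls.

TASK

Test the power modules on the bench one at a time, in the order green, blue, red (those that are there): lay the module on the test bed with its long side along the right-hand fence and slide it snugly into the corner so that it touches both fences, press the red start button fully down and let it come back up while the module stays put, then lay the module flat in a free bay of the grey tray. At the end every module lies flat in its own bay; leave everything else on the bench where it is.

Things in the scene. Friction and masses are not known exactly. Their poses are not given: they have to be found in the camera images.
- green_mid (a point): Power module, about 140 g, may be absent: green circuit board 100 (x) x 64 (y) x 5 mm, on its middle a rigid silver finned heat sink 60 (x) x 24 (y) x 40 mm tall, to be gripped across its 24 mm. Symmetric: either way round is right. This point is the module's middle, 22.5 mm above its underside; z up.
- green: The same green module; origin at the centre of its underside, axes as above.
- blue_mid (a point): Power module, about 140 g, may be absent: blue circuit board 100 (x) x 64 (y) x 5 mm, on its middle a rigid silver finned heat sink 60 (x) x 24 (y) x 40 mm tall, to be gripped across its 24 mm. Symmetric: either way round is right. This point is the module's middle, 22.5 mm above its underside; z up.
- blue: The same blue module; origin at the centre of its underside, axes as above.
- red_mid (a point): Power module, about 140 g, may be absent: red circuit board 100 (x) x 64 (y) x 5 mm, on its middle a rigid silver finned heat sink 60 (x) x 24 (y) x 40 mm tall, to be gripped across its 24 mm. Symmetric: either way round is right. This point is the module's middle, 22.5 mm above its underside; z up.
- red: The same red module; origin at the centre of its underside, axes as above.
- corner (a point): Inner corner of the fixed test bed (grey box, 25 mm tall), on its white top. Blue fences 10 thick, 12 mm tall: the far one's inner face at x = 0 runs 140 mm to +y, the right-hand one's inner face at y = 0 runs 170 mm to -x; the other two edges of the top are open. A module home in the corner has its long side along x and its middle at (-50, 32, 22.5) mm from here.
- start_top (a point): Centre of the top of the red push button, 36 mm across, on the yellow start box (fixed, 90 x 90 mm, 40 mm tall). Pressed straight down; moves with the button; 64 mm above the bench when up.
- start (a joint): Travel of the push button: 0 up, 0.008 m fully down; spring, 1.5 N at the start, 5 N at full travel; comes back up by itself.
- bay0 (a point): Centre of the floor of bay 0 of the fixed grey tray (256 x 124 mm, 22 mm tall, walls 4 mm, floor 4 mm above the bench; three bays side by side along its x, 84 mm apart). The bay is 80 mm wide (x), 116 mm long (y) and 18 mm deep; a module fits with its long side along y.
- bay1 (a point): Centre of the floor of bay 1 of the fixed grey tray (256 x 124 mm, 22 mm tall, walls 4 mm, floor 4 mm above the bench; three bays side by side along its x, 84 mm apart). The bay is 80 mm wide (x), 116 mm long (y) and 18 mm deep; a module fits with its long side along y.
- bay2 (a point): Centre of the floor of bay 2 of the fixed grey tray (256 x 124 mm, 22 mm tall, walls 4 mm, floor 4 mm above the bench; three bays side by side along its x, 84 mm apart). The bay is 80 mm wide (x), 116 mm long (y) and 18 mm deep; a module fits with its long side along y.
- screwdriver_mid (a point): Bystander: orange-handled screwdriver lying on the bench; point at its middle. Leave it alone.
- mug_mid (a point): Bystander: blue mug, 80 mm across, 95 mm tall; point at its middle. Leave it alone.
- spool_mid (a point): Bystander: white spool, 60 mm across, 46 mm tall; point at its middle. Leave it alone.
- bottle_mid (a point): Bystander: white bottle with blue cap, 56 mm across, 130 mm tall; point at its middle. Leave it alone.
- mouse_mid (a point): Bystander: grey computer mouse, 100 x 56 mm, 32 mm tall; point at its middle. Leave it alone.
- partsbin_mid (a point): Bystander: small open yellow parts bin, 100 x 80 mm, 35 mm tall; point at its middle. Leave it alone.
Not all that is in view belongs to the job. Leave any orange look-alike of the blue alone.

How it is judged:
By the outcome, as a careful person would: the job done as asked, in the order asked, and still so for the second after the job is handed in, with the robot touching nothing.
Of green, blue, red only 2 to 3 are there at a start; the rules pass over those that are not, and their reading is None.
At some moment in a run one of green, blue, red may be knocked a few centimetres aside while the robot is not near it.
It also fails if it takes over 210 s, if anything falls off the work surface, if the arm or the gripper's body presses on something with over 40 N, if the wrist force passes 120 N, or if a joint passes its speed limit or range.

## Working session

There is one attempt and no reset: what is moved stays moved. The work goes in short steps, Python scripts to look and compute and a shell command to move; the robot and the scene stay as the last step left them, time stands still between calls to the robot, and variables do not carry over. Pictures are saved under pics/ and viewed, at most 14 in all, crops included, and the job is handed in when it is done.

```bash
mkdir -p pics
python3 - <<'E'
from bench import *
import cv2,numpy as np
print(get_state(), nose_length)
for n in("top","side"):
    f=grab_frame(n); cv2.imwrite(f"pics/{n}0.png",f["img"]); np.save(f"{n}0.npy",f,allow_pickle=True)
    print(n,f["fx"],f["cx"],f["cy"],f["R"],f["t"])
E
```

```text
{'time': 0.0, 'q': array([-1.34002462e+00,  1.50987129e-01,  1.43801541e+00, -1.11805575e-05,
        1.55380368e+00, -1.33972577e-01]), 'dq': array([-1.89038212e-04, -1.29979069e-05, -1.63834852e-03, -9.55318446e-06,
        6.73554594e-04,  3.47650879e-04]), 'effort': array([-2.18540859e-03, -7.13046527e+01, -5.70873928e+01, -3.25602832e-04,
        9.01119551e-03,  2.33703872e-05]), 'tool_pos': array([ 0.20504303, -0.5369286 ,  0.2232826 ]), 'orientation': array([ 9.83416042e-01,  1.81362950e-01, -3.49394920e-05, -6.05803151e-04]), 'ft_force': array([-0.13734866, -0.27027586, -1.4480737 ]), 'wrist_torque': array([0.04787206, 0.02807799, 0.03983118]), 'gripper_force': 0.0, 'finger_gap': 0.08513468700486829} 0.017
top 478.9182820482999 283.0600625772809 208.13081145850887 [[-0.00344242 -0.99980573  0.01940761]
 [-0.99752817  0.00207117 -0.07023713]
 [ 0.07018329 -0.01960143 -0.99734151]] [0.03411626 0.50555186 1.49027775]
side 480.8009623983197 278.6161720908418 203.59251963777209 [[-0.98498335 -0.17120181 -0.02231023]
 [-0.07946497  0.56427652 -0.8217526 ]
 [ 0.15327467 -0.80763974 -0.56940752]] [0.53815082 0.0757741  1.33139301]
```

View pics/top0.png

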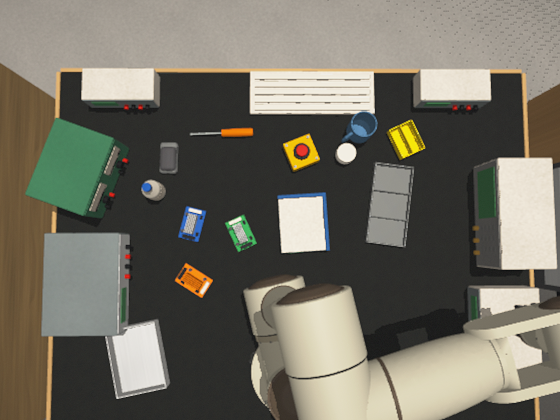

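View pics/side0.png

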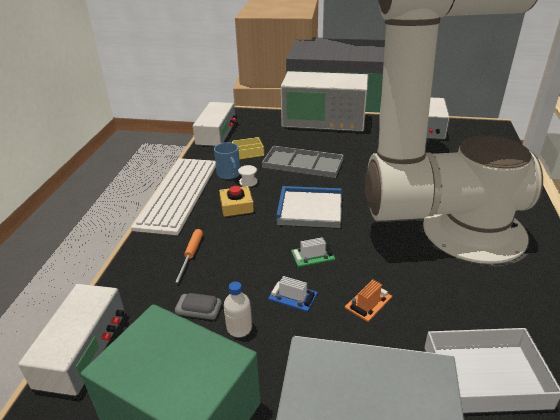

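The top view shows green (240,232), blue (193,223), an orange look-alike (193,280), the test bed (303,222) with its corner at upper right, the start button (302,151), and the tray (390,205). There's no red module in view so far, though the arm may be hiding part of the bench.

```bash
cat > h.py <<'E'
import cv2,numpy as np
from bench import *
def cast(f,uv,z):
    uv=np.atleast_2d(uv).astype(float); R,t=f["R"],f["t"]
    d=np.c_[(uv[:,0]-f["cx"])/f["fx"],(uv[:,1]-f["cy"])/f["fy"],np.ones(len(uv))]@R
    c=-R.T@t; return c+d*((z-c[2])/d[:,2])[:,None]
def mask(f,lo,hi,roi=None):
    m=cv2.inRange(cv2.cvtColor(f["img"],cv2.COLOR_BGR2HSV),np.array(lo),np.array(hi))
    if roi is not None:
        k=np.zeros_like(m); x0,y0,x1,y1=roi; k[y0:y1,x0:x1]=255; m&=k
    return m
def rect(f,m,z,minarea=0):
    """largest blob(s) -> world centre, sizes, angle deg of long axis (0..180)"""
    v,u=np.nonzero(m); P=cast(f,np.c_[u,v],z)[:,:2]
    (c,s,a)=cv2.minAreaRect((P*1000).astype(np.float32))
    if s[0]<s[1]: a+=90
    return np.round(c,1),np.round(sorted(s),1),round(a%180,1),len(u)
COL={"green":((45,90,40),(80,255,255)),"blue":((105,120,60),(125,255,255))}
def yaw():
    from scipy.spatial.transform import Rotation as Ro
    return Ro.from_quat(get_state()["orientation"]).as_matrix()
E
python3 - <<'E'
from h import *
f=np.load("top0.npy",allow_pickle=True).item()
print("cam",-f["R"].T@f["t"])
print("green",rect(f,mask(f,*COL["green"],(215,205,270,260)),.005))
print("blue",rect(f,mask(f,*COL["blue"],(170,195,212,250)),.005))
m=mask(f,(0,0,150),(180,60,255),(270,185,335,260)); print("white",rect(f,m,.025))
r=cv2.boxPoints(cv2.minAreaRect(cv2.findNonZero(m)));print(r, cast(f,r,.025))
m=mask(f,(0,150,80),(8,255,255),(280,130,325,172))|mask(f,(172,150,80),(180,255,255),(280,130,325,172));print("button",rect(f,m,.064))
m=mask(f,(22,120,80),(32,255,255),(270,125,330,180));print("box",rect(f,m,.04))
m=mask(f,(0,0,60),(180,80,255),(362,160,418,250));m=cv2.morphologyEx(m,cv2.MORPH_OPEN,np.ones((3,3)));print("tray",rect(f,m,.022))
d=f["depth"];print(d[151,302],d[232,240])
hs=cv2.cvtColor(f["img"],cv2.COLOR_BGR2HSV);v,u=np.nonzero(((hs[...,0]<5)|(hs[...,0]>174))&(hs[...,1]>140)&(hs[...,2]>70));print(sorted(set(zip(u//10,v//10))))
R=yaw();print(R)
E
```

```text
cam [0.39982708 0.06227412 1.52116226]
green (array([428.7, 167.1]), array([ 67. , 104.6]), 24.5, 392)
blue (array([458.4, 320.8]), array([ 67.2, 103.1]), 165.7, 367)
white (array([455.1, -24.3]), array([140.6, 170.4]), 3.5, 2419)
[[277.07538 198.41335]
 [321.88055 195.2874 ]
 [325.67816 249.72014]
 [280.873   252.84608]] [[ 0.53570169  0.05153587  0.025     ]
 [ 0.54532917 -0.08931631  0.025     ]
 [ 0.37481144 -0.09962122  0.025     ]
 [ 0.36564527  0.04015594  0.025     ]]
button (array([680.2, -23.8]), array([33.9, 34.3]), 179.7, 115)
box (array([681. , -23.4]), array([91.5, 93.6]), 22.4, 561)
tray (array([ 518.4, -304. ]), array([127.2, 258.6]), 172.4, 3137)
1.4695549 1.4665395
[(np.int64(10), np.int64(19)), (np.int64(11), np.int64(19)), (np.int64(12), np.int64(10)), (np.int64(12), np.int64(15)), (np.int64(12), np.int64(16)), (np.int64(12), np.int64(25)), (np.int64(12), np.int64(27)), (np.int64(13), np.int64(10)), (np.int64(13), np.int64(25)), (np.int64(13), np.int64(27)), (np.int64(14), np.int64(10)), (np.int64(29), np.int64(14)), (np.int64(29), np.int64(15)), (np.int64(30), np.int64(14)), (np.int64(30), np.int64(15)), (np.int64(45), np.int64(10)), (np.int64(46), np.int64(10)), (np.int64(47), np.int64(10))]
[[ 9.34201146e-01  3.56746637e-01 -2.37345691e-04]
 [ 3.56746693e-01 -9.34200641e-01  9.79133833e-04]
 [ 1.27574205e-04 -9.99380239e-04 -9.99999492e-01]]
```

```bash
cat >> h.py <<'E'
def plan(x,y,z,yawdeg):
    """tool-frame offset (cm) and z turn (deg) to bring TCP to x,y,z with tool x at yawdeg (mod 180)"""
    s=get_state(); R=yaw(); d=R.T@(np.array([x,y,z])-s["tool_pos"])
    w=np.degrees(np.arctan2(R[1,0],R[0,0])); t=-((yawdeg-w+90)%180-90)
    print("off",np.round(d*100,2),"turn",round(t,2),"| now",np.round(s["tool_pos"],4),round(w,2),"F",np.round(s["ft_force"],1),"t",round(s["time"],1),"gap",round(s["finger_gap"],4),"q5",round(s["q"][5],2))
E
python3 -c "
from h import *
plan(.4287,.1671,.2,24.5)"
```

```text
off [ 46.01 -57.79   2.4 ] turn -3.6 | now [ 0.2051 -0.537   0.2234] 20.9 F [ 0.2 -0.4  0.3] t 0.1 gap 0.0853 q5 -0.13
```

```bash
python3 -m handwheel '{"rotation":[[0,0,0],[0,0,0],[0,0,0],[0,0,0],[0,0,0],[0,0,-3.6],[0,0,-3.6],[0,0,-3.6],[0,0,-3.6],[0,0,-3.6]],"offset":[[4,-5,0],[8,-10,0],[11.5,-14.5,0],[15,-19,0],[18.5,-23.5,0],[22,-28,0],[25.5,-32.5,0],[29,-37,0],[32.5,-41.5,0],[36,-46,0]],"jaw":[0,0,0,0,0,0,0,0,0,0]}'; python3 -c "
from h import *
plan(.4287,.1671,.2,24.5)"
```

```text
time: 1.35
tool_pos: [0.3773, 0.0229, 0.224]
orientation: [0.977, 0.212, 0.0, 0.0]
ft_force: [1.6, 0.3, -0.1]
finger_gap: 0.0853
gripper_force: 0.0
off [ 10.65 -10.99   2.4 ] turn 0.0 | now [0.3773 0.0229 0.224 ] 24.5 F [ 1.6  0.3 -0.1] t 1.4 gap 0.0853 q5 1.0
```

```bash
python3 -m handwheel '{"rotation":[[0,0,0],[0,0,0],[0,0,0],[0,0,0],[0,0,0]],"offset":[[3.5,-3.5,1],[7,-7,2],[10.6,-10.8,2.4],[10.6,-10.8,2.4],[10.6,-10.8,2.4]],"jaw":[0,0,0,0,0]}'
python3 - <<'E'
from h import *
plan(.4287,.1671,.034,24.5)
f=grab_frame("wrist");cv2.imwrite("pics/w1.png",f["img"]);t=grab_frame("top");cv2.imwrite("pics/t1.png",t["img"])
print("green",rect(f,mask(f,*COL["green"]),.005)); print(-f["R"].T@f["t"])
print("blue",rect(t,mask(t,*COL["blue"],(170,195,212,250)),.005))
hs=cv2.cvtColor(t["img"],cv2.COLOR_BGR2HSV);v,u=np.nonzero(((hs[...,0]<5)|(hs[...,0]>174))&(hs[...,1]>140)&(hs[...,2]>70));print(sorted(set(zip((u//10).tolist(),(v//10).tolist()))))
E
```

```text
time: 1.98
tool_pos: [0.4287, 0.163, 0.1997]
orientation: [0.977, 0.213, -0.0, 0.0]
ft_force: [0.2, 0.1, -0.3]
finger_gap: 0.0855
gripper_force: 0.0
off [ 0.19 -0.37 16.57] turn 0.04 | now [0.4287 0.163  0.1997] 24.54 F [ 0.2  0.1 -0.3] t 2.0 gap 0.0855 q5 1.34
green (array([428.4, 168. ]), array([ 65.5, 100.2]), 24.6, 3196)
[0.49101541 0.19173765 0.35019371]
blue (array([464.4, 347.4]), array([ 20.6, 102.9]), 171.5, 92)
[(10, 19), (11, 19), (12, 10), (12, 15), (12, 16), (12, 25), (12, 27), (13, 10), (13, 25), (13, 27), (14, 10), (29, 14), (29, 15), (30, 14), (30, 15), (45, 10), (46, 10), (46, 32), (46, 33), (46, 34), (47, 10), (47, 32), (47, 33), (47, 34)]
```

View pics/w1.png

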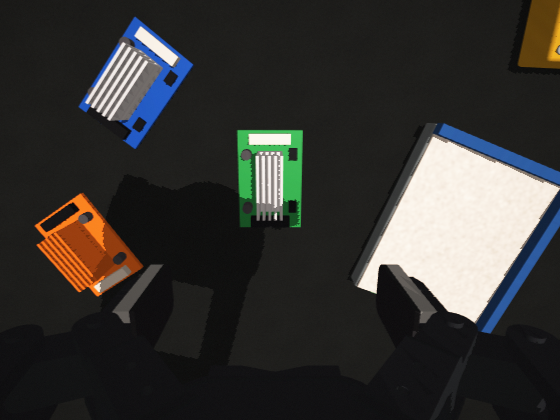

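View pics/t1.png

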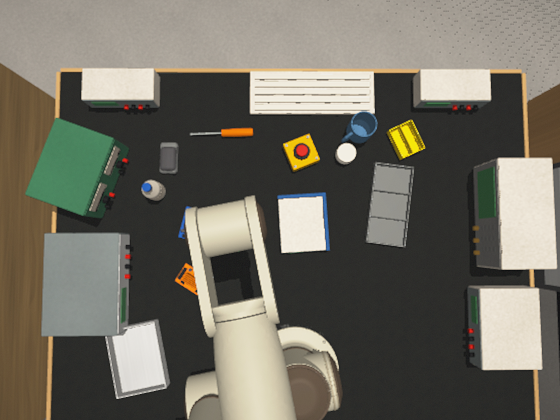

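No red module is present: the first top view's hidden area is now clear. Green at (428,168) mm, yaw 24.6°. Picking it up.

```bash
python3 -m handwheel '{"rotation":[[0,0,0],[0,0,0],[0,0,0],[0,0,0],[0,0,0],[0,0,0],[0,0,0],[0,0,0],[0,0,0],[0,0,0]],"offset":[[0.2,-0.5,5],[0.2,-0.5,10],[0.2,-0.5,14],[0.2,-0.5,16.5],[0.2,-0.5,16.5],[0.2,-0.5,16.5],[0.2,-0.5,16.5],[0.2,-0.5,16.5],[0.2,-0.5,16.5],[0.2,-0.5,16.5]],"jaw":[0,0,0,0,0,1,1,1,1,1]}'; python3 -m handwheel '{"rotation":[[0,0,0],[0,0,0],[0,0,0],[0,0,0],[0,0,0]],"offset":[[0,0,0],[0,0,0],[0,0,-3],[0,0,-8],[0,0,-8]],"jaw":[1,1,1,1,1]}';  python3 - <<'E'
from h import *
# module home centre in world
a=np.radians(3.5);c=np.array([.5445,-.0885]);M=np.array([[np.cos(a),-np.sin(a)],[np.sin(a),np.cos(a)]])
print("home",c+M@[-.05,.032]);s=c+M@[-.065,.047];print(s)
plan(*s,.11,3.5)
f=grab_frame("wrist");cv2.imwrite("pics/w2.png",f["img"]);m=mask(f,*COL["green"]);v,u=np.nonzero(m)
print(rect(f,m,get_state()["tool_pos"][2]-.034+.005))
E
```

```text
time: 3.32
tool_pos: [0.4291, 0.1687, 0.0358]
orientation: [0.977, 0.212, 0.0, 0.0]
ft_force: [-2.7, -1.5, 11.3]
finger_gap: 0.02
gripper_force: 58.3
time: 3.95
tool_pos: [0.4303, 0.1691, 0.1183]
orientation: [0.977, 0.212, 0.003, -0.0]
ft_force: [-0.6, 1.0, -1.6]
finger_gap: 0.0203
gripper_force: 58.9
home [ 0.49263971 -0.05961211]
[ 0.47675196 -0.04555582]
off [-4.69 21.45  0.83] turn 21.02 | now [0.4303 0.1691 0.1183] 24.52 F [-0.6  1.  -1.6] t 4.0 gap 0.0203 q5 1.35
(array([435.8, 171.7]), array([65.1, 87.4]), 24.6, 6640)
```

View pics/w2.png

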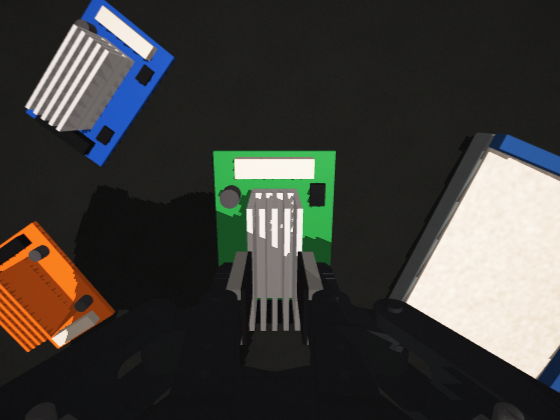

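Green is held, centred in the jaws: its far edge at row 151 puts the board centre on the TCP. Carrying it to a staging spot 15 mm off both fences.

```bash
python3 -m handwheel '{"rotation":[[0,0,3],[0,0,8],[0,0,13],[0,0,18],[0,0,21],[0,0,21],[0,0,21]],"offset":[[-1,4,0],[-2,9,0.8],[-3,14,0.8],[-4,18.5,0.8],[-4.7,21.4,0.8],[-4.7,21.4,0.8],[-4.7,21.4,0.8]],"jaw":[1,1,1,1,1,1,1]}'
python3 - <<'E'
from h import *
plan(.47675,-.04556,.065,3.5)
f=grab_frame("wrist");cv2.imwrite("pics/w3.png",f["img"])
np.save("w3.npy",f,allow_pickle=True)
E
```

```text
time: 4.88
tool_pos: [0.4742, -0.0451, 0.106]
orientation: [1.0, 0.031, -0.001, -0.0]
ft_force: [0.4, 0.4, -1.2]
finger_gap: 0.02
gripper_force: 59.0
off [0.26 0.06 4.1 ] turn 0.03 | now [ 0.4742 -0.0451  0.106 ] 3.53 F [ 0.4  0.4 -1.2] t 4.9 gap 0.02 q5 1.25
```

View pics/w3.png

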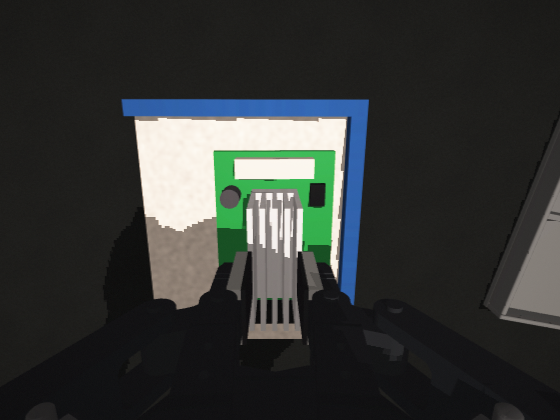

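Picture: the far fence's inner edge is near row 118 and the right fence's near column 346, both square with the held board. I'll fit these edges for the corner.

```bash
cat >> h.py <<'E'
def corner(f):
    hsv=cv2.cvtColor(f["img"],cv2.COLOR_BGR2HSV); b=((hsv[...,0]>100)&(hsv[...,0]<125)&(hsv[...,1]>120))
    far=[(c,np.nonzero(b[90:150,c])[0].max()+91-.5) for c in range(150,335,5)]
    rt=[(np.nonzero(b[r,335:400])[0].min()+335-.5,r) for r in range(130,230,5)]
    L=[]
    for p in(far,rt):
        P=cast(f,np.array(p),.025)[:,:2]
        vx,vy,x,y=cv2.fitLine((P*1000).astype(np.float32),cv2.DIST_HUBER,0,.01,.01).ravel();L.append((vx,vy,x,y));print("angle",np.degrees(np.arctan2(vy,vx)))
    (a,b_,x,y),(c,d,p,q)=L; s=np.linalg.solve([[a,-c],[b_,-d]],[p-x,q-y]); print("corner",x+a*s[0],y+b_*s[0])
E
python3 - <<'E'
from h import *
corner(np.load("w3.npy",allow_pickle=True).item())
E
```

```text
angle -86.38598
angle 3.5385551
corner 543.6093 -88.57113
```

```bash
python3 -m handwheel '{"rotation":[[0,0,0],[0,0,0],[0,0,0],[0,0,0],[0,0,0],[0,0,0]],"offset":[[0.2,0,3],[0.2,0,4],[0.2,0,4.3],[0.2,0,4.4],[0.2,0,4.4],[0.2,0,4.4]],"jaw":[1,1,1,1,1,1]}'; python3 -c "
from h import *
plan(.4926,-.0596,.06,3.55)"
```

```text
time: 5.68
tool_pos: [0.4769, -0.0455, 0.0634]
orientation: [1.0, 0.031, 0.0, 0.0]
ft_force: [0.9, 0.2, -1.3]
finger_gap: 0.0202
gripper_force: 59.0
off [1.48 1.5  0.34] turn -0.05 | now [ 0.4769 -0.0455  0.0634] 3.5 F [ 0.9  0.2 -1.3] t 5.7 gap 0.0202 q5 1.25
```

```bash
python3 -m handwheel '{"rotation":[[0,0,0],[0,0,0],[0,0,0]],"offset":[[0,0,0.15],[0,0,0.25],[0,0,0.25]],"jaw":[1,1,1]}'; python3 -m handwheel '{"rotation":[[0,0,0],[0,0,0]],"offset":[[0,0,0.1],[0,0,0.1]],"jaw":[1,1]}';python3 -m handwheel '{"rotation":[[0,0,0],[0,0,0]],"offset":[[0,0,0.05],[0,0,0.05]],"jaw":[1,1]}'
```

```text
time: 6.05
tool_pos: [0.4768, -0.0454, 0.0608]
orientation: [1.0, 0.031, 0.0, -0.0]
ft_force: [-3.5, 2.5, 7.2]
finger_gap: 0.0201
gripper_force: 61.3
time: 6.3
tool_pos: [0.4769, -0.0454, 0.0607]
orientation: [1.0, 0.031, 0.0, 0.0]
ft_force: [-9.3, 2.8, 21.7]
finger_gap: 0.02
gripper_force: 64.7
time: 6.55
tool_pos: [0.4769, -0.0454, 0.0606]
orientation: [1.0, 0.031, 0.0, 0.0]
ft_force: [-12.8, 3.0, 29.2]
finger_gap: 0.02
gripper_force: 66.3
```

```bash
python3 -m handwheel '{"rotation":[[0,0,0],[0,0,0],[0,0,0],[0,0,0],[0,0,0]],"offset":[[0,0,-0.14],[0.6,0.6,-0.14],[1.2,1.3,-0.14],[1.2,1.4,-0.14],[1.2,1.4,-0.14]],"jaw":[1,1,1,1,1]}'; python3 -m handwheel '{"rotation":[[0,0,0],[0,0,0]],"offset":[[0,0.1,0],[0,0.1,0]],"jaw":[1,1]}';python3 -m handwheel '{"rotation":[[0,0,0],[0,0,0]],"offset":[[0,0.1,0],[0,0.1,0]],"jaw":[1,1]}'
```

```text
time: 7.18
tool_pos: [0.4903, -0.0584, 0.0609]
orientation: [1.0, 0.03, 0.001, -0.0]
ft_force: [1.0, 5.7, 8.3]
finger_gap: 0.02
gripper_force: 61.6
time: 7.42
tool_pos: [0.4903, -0.0593, 0.0609]
orientation: [1.0, 0.031, 0.001, -0.0]
ft_force: [-0.5, 6.6, 9.2]
finger_gap: 0.02
gripper_force: 61.7
time: 7.68
tool_pos: [0.4903, -0.0598, 0.0611]
orientation: [1.0, 0.031, 0.001, -0.001]
ft_force: [-1.1, 13.2, 13.5]
finger_gap: 0.0203
gripper_force: 62.9
```

```bash
for k in 1; do python3 -m handwheel '{"rotation":[[0,0,0],[0,0,0]],"offset":[[0.15,0,0],[0.15,0,0]],"jaw":[1,1]}';python3 -m handwheel '{"rotation":[[0,0,0],[0,0,0]],"offset":[[0.1,0.0,0],[0.1,0.0,0]],"jaw":[1,1]}'; python3 -m handwheel '{"rotation":[[0,0,0],[0,0,0]],"offset":[[0.1,0.0,0],[0.1,0,0]],"jaw":[1,1]}'; done
```

```text
time: 7.92
tool_pos: [0.4906, -0.0595, 0.0608]
orientation: [1.0, 0.031, -0.001, -0.001]
ft_force: [-12.5, 13.2, 19.9]
finger_gap: 0.0201
gripper_force: 64.0
time: 8.18
tool_pos: [0.4907, -0.0594, 0.0607]
orientation: [1.0, 0.031, -0.002, -0.001]
ft_force: [-19.5, 13.5, 23.3]
finger_gap: 0.02
gripper_force: 65.1
time: 8.43
tool_pos: [0.4915, -0.0594, 0.0607]
orientation: [1.0, 0.031, -0.002, -0.001]
ft_force: [-22.8, 12.2, 25.6]
finger_gap: 0.0202
gripper_force: 65.6
```

```bash
python3 -m handwheel '{"rotation":[[0,0,0],[0,0,0]],"offset":[[0.1,0.0,-0.1],[0.1,0.0,-0.1]],"jaw":[1,1]}'
python3 - <<'E'
from h import *
plan(.4926,-.0596,.06,3.55)
f=grab_frame("wrist");cv2.imwrite("pics/w4.png",cv2.resize(f["img"][80:300,180:400],None,fx=2.7,fy=2.7,interpolation=0))
corner(f)
m=mask(f,*COL["green"]); print(rect(f,m,.03));
E
```

```text
time: 8.68
tool_pos: [0.4926, -0.0595, 0.0612]
orientation: [1.0, 0.031, -0.002, -0.001]
ft_force: [-17.5, 9.5, 15.5]
finger_gap: 0.0201
gripper_force: 63.4
off [-0.    0.01  0.12] turn -0.04 | now [ 0.4926 -0.0595  0.0612] 3.51 F [-17.5   9.5  15.5] t 8.7 gap 0.0201 q5 1.23Traceback (most recent call last):
  File "<stdin>", line 4, in <module>
  File "h.py", line 30, in corner
    rt=[(np.nonzero(b[r,335:400])[0].min()+335-.5,r) for r in range(130,230,5)]
         ~~~~~~~~~~~~~~~~~~~~~~~~~~~~~~~^^
    return umr_minimum(a, axis, None, out, keepdims, initial, where)
ValueError: zero-size array to reduction operation minimum which has no identity
```

View pics/w4.png

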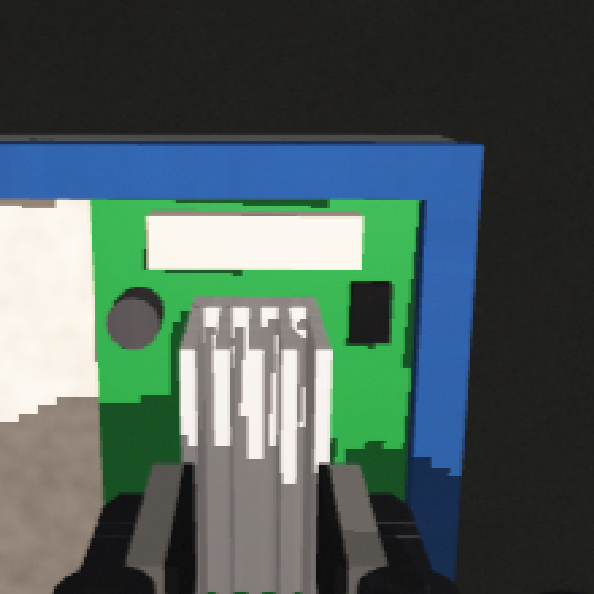

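```bash
python3 -m handwheel '{"rotation":[[0,0,0],[0,0,0],[0,0,0],[0,0,0],[0,0,0],[0,0,0],[0,0,0],[0,0,0]],"offset":[[0.1,0.05,0],[0.1,0.05,0],[0.05,0,0],[0.05,0,0],[0.05,0,0],[0,0,-3],[-3,0,-8],[-3,0,-8]],"jaw":[1,1,0.3,0,0,0,0,0]}'
python3 - <<'E'
from h import *
plan(.4926,-.0596,.06,3.55)
f=grab_frame("wrist");cv2.imwrite("pics/w5.png",cv2.resize(f["img"][40:340,120:420],None,fx=1.98,fy=1.98,interpolation=0));np.save("w5.npy",f,allow_pickle=True)
m=mask(f,*COL["green"]); print(rect(f,m,.03));
E
```

```text
time: 9.72
tool_pos: [0.4647, -0.0628, 0.1448]
orientation: [1.0, 0.03, 0.003, 0.001]
ft_force: [0.7, -0.2, 0.1]
finger_gap: 0.0855
gripper_force: 0.0
off [ 2.76 -0.16  8.5 ] turn -0.07 | now [ 0.4647 -0.0628  0.1448] 3.48 F [ 0.7 -0.2  0.1] t 9.7 gap 0.0855 q5 1.21
(array([491.3, -59.3]), array([63.9, 99.7]), 3.6, 5215)
```

View pics/w5.png

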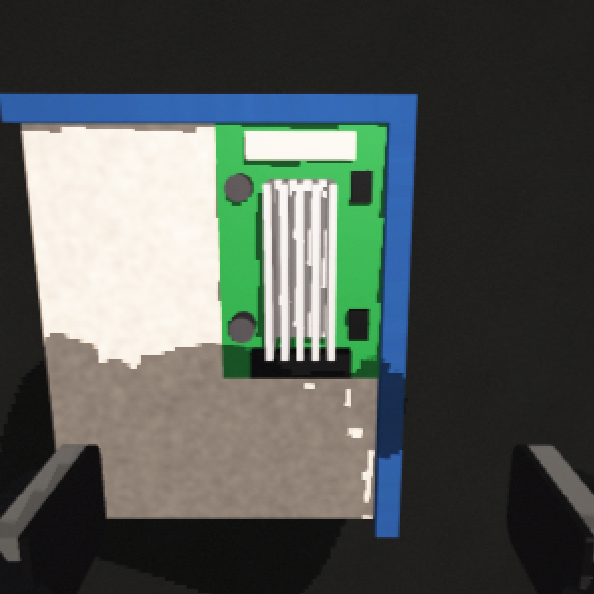

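Green is home to within about 0.5 mm: the board edge meets both blue fences at crop (385,125). I'll seat it with gentle pushes from the shut fingers.

```bash
python3 -m handwheel '{"rotation":[[0,0,0],[0,0,0],[0,0,0],[0,0,0],[0,0,0],[0,0,0],[0,0,0],[0,0,0],[0,0,0]],"offset":[[-2.85,-0.15,0],[-2.85,-0.15,0],[-2.85,-0.15,2],[-2.85,-0.15,5],[-2.85,-0.15,8],[-2.85,-0.15,9],[-2.85,-0.15,9],[-2,-0.15,9],[-2,-0.15,9]],"jaw":[1,1,1,1,1,1,1,1,1]}';  python3 -m handwheel '{"rotation":[[0,0,0],[0,0,0],[0,0,0]],"offset":[[0.4,0,0],[0.4,0,0],[0.4,0,0]],"jaw":[1,1,1]}'; python3 -m handwheel '{"rotation":[[0,0,0],[0,0,0]],"offset":[[0.1,0,0],[0.1,0,0]],"jaw":[1,1]}';python3 -m handwheel '{"rotation":[[0,0,0],[0,0,0]],"offset":[[0.1,0,0],[0.1,0,0]],"jaw":[1,1]}'
```

```text
time: 10.9
tool_pos: [0.4453, -0.0621, 0.0522]
orientation: [1.0, 0.031, 0.001, 0.0]
ft_force: [-0.6, -0.9, -0.2]
finger_gap: 0.0
gripper_force: 0.0
time: 11.28
tool_pos: [0.4481, -0.0617, 0.0513]
orientation: [1.0, 0.031, -0.0, -0.0]
ft_force: [-0.6, -0.0, 0.5]
finger_gap: 0.0002
gripper_force: 0.0
time: 11.52
tool_pos: [0.4491, -0.0617, 0.0513]
orientation: [1.0, 0.031, -0.0, -0.0]
ft_force: [-0.4, -0.2, 0.2]
finger_gap: -0.0002
gripper_force: 0.0
time: 11.78
tool_pos: [0.4502, -0.0616, 0.0513]
orientation: [1.0, 0.031, -0.0, -0.0]
ft_force: [0.3, 0.2, 0.9]
finger_gap: 0.0001
gripper_force: 0.0
```

```bash
python3 -m handwheel '{"rotation":[[0,0,0],[0,0,0]],"offset":[[0.1,0,0],[0.1,0,0]],"jaw":[1,1]}';python3 -m handwheel '{"rotation":[[0,0,0],[0,0,0]],"offset":[[0.1,0,0],[0.1,0,0]],"jaw":[1,1]}';python3 -m handwheel '{"rotation":[[0,0,0],[0,0,0]],"offset":[[0.05,0,0],[0.05,0,0]],"jaw":[1,1]}';python3 -m handwheel '{"rotation":[[0,0,0],[0,0,0]],"offset":[[0.05,0,0],[0.05,0,0]],"jaw":[1,1]}'
```

```text
time: 12.02
tool_pos: [0.4508, -0.0615, 0.0512]
orientation: [1.0, 0.031, -0.0, -0.0]
ft_force: [-4.3, -0.8, 2.5]
finger_gap: -0.0001
gripper_force: 2.2
time: 12.28
tool_pos: [0.4509, -0.0615, 0.0512]
orientation: [1.0, 0.031, -0.002, -0.0]
ft_force: [-15.0, -2.2, 9.9]
finger_gap: -0.0
gripper_force: 7.4
time: 12.52
tool_pos: [0.4509, -0.0615, 0.0511]
orientation: [1.0, 0.031, -0.002, -0.0]
ft_force: [-19.5, -2.0, 13.8]
finger_gap: 0.0002
gripper_force: 9.8
time: 12.78
tool_pos: [0.451, -0.0615, 0.0511]
orientation: [1.0, 0.031, -0.003, -0.0]
ft_force: [-24.4, -1.9, 16.2]
finger_gap: -0.0001
gripper_force: 12.3
```

```bash
python3 -m handwheel '{"rotation":[[0,0,0],[0,0,0],[0,0,0],[0,0,0],[0,0,0],[0,0,0],[0,0,0],[0,0,0],[0,0,0]],"offset":[[-1,0,0],[-1,0,-5],[1,-2,-5.5],[4.05,-3.9,-5.5],[4.05,-3.9,-3],[4.05,-3.9,-0.1],[4.05,-3.9,-0.1],[4.05,-3.1,-0.1],[4.05,-3.1,-0.1]],"jaw":[1,1,1,1,1,1,1,1,1]}';  python3 -m handwheel '{"rotation":[[0,0,0],[0,0,0],[0,0,0]],"offset":[[0,0.3,0],[0,0.35,0],[0,0.35,0]],"jaw":[1,1,1]}'; python3 -m handwheel '{"rotation":[[0,0,0],[0,0,0]],"offset":[[0,0.1,0],[0,0.1,0]],"jaw":[1,1]}';python3 -m handwheel '{"rotation":[[0,0,0],[0,0,0]],"offset":[[0,0.1,0],[0,0.1,0]],"jaw":[1,1]}'
```

```text
time: 13.9
tool_pos: [0.4923, -0.0288, 0.0535]
orientation: [1.0, 0.03, 0.001, 0.0]
ft_force: [-0.2, 0.5, 0.3]
finger_gap: -0.0001
gripper_force: 0.0
time: 14.28
tool_pos: [0.4919, -0.0315, 0.0524]
orientation: [1.0, 0.03, 0.0, -0.0]
ft_force: [0.5, -0.1, -0.5]
finger_gap: 0.0003
gripper_force: 0.0
time: 14.52
tool_pos: [0.4919, -0.0325, 0.0523]
orientation: [1.0, 0.031, -0.0, -0.0]
ft_force: [-0.2, -0.1, -0.4]
finger_gap: -0.0
gripper_force: 0.0
time: 14.78
tool_pos: [0.492, -0.0335, 0.0523]
orientation: [1.0, 0.031, 0.0, -0.0]
ft_force: [-0.8, -1.1, 0.0]
finger_gap: 0.0003
gripper_force: 0.0
```

```bash
python3 -m handwheel '{"rotation":[[0,0,0],[0,0,0]],"offset":[[0,0.1,0],[0,0.1,0]],"jaw":[1,1]}';python3 -m handwheel '{"rotation":[[0,0,0],[0,0,0]],"offset":[[0,0.1,0],[0,0.1,0]],"jaw":[1,1]}';python3 -m handwheel '{"rotation":[[0,0,0],[0,0,0]],"offset":[[0,0.1,0],[0,0.1,0]],"jaw":[1,1]}';python3 -m handwheel '{"rotation":[[0,0,0],[0,0,0]],"offset":[[0,0.05,0],[0,0.05,0]],"jaw":[1,1]}'
```

```text
time: 15.02
tool_pos: [0.4921, -0.0344, 0.0524]
orientation: [1.0, 0.031, 0.0, -0.0]
ft_force: [0.1, 2.8, 2.2]
finger_gap: -0.0
gripper_force: 1.5
time: 15.28
tool_pos: [0.4922, -0.035, 0.0526]
orientation: [1.0, 0.031, 0.0, -0.001]
ft_force: [-2.1, 7.2, 6.3]
finger_gap: -0.0001
gripper_force: 4.7
time: 15.52
tool_pos: [0.4922, -0.0355, 0.0527]
orientation: [1.0, 0.031, 0.0, -0.001]
ft_force: [-3.5, 12.9, 9.1]
finger_gap: -0.0
gripper_force: 7.9
time: 15.78
tool_pos: [0.4922, -0.0358, 0.0528]
orientation: [1.0, 0.031, 0.0, -0.001]
ft_force: [-4.6, 14.6, 11.6]
finger_gap: 0.0001
gripper_force: 9.6
```

```bash
python3 -m handwheel '{"rotation":[[0,0,0],[0,0,0],[0,0,0],[0,0,0],[0,0,0]],"offset":[[0,-1,0],[0,-1,-3],[0,-1,-8],[0,-1,-8],[0,-1,-8]],"jaw":[1,1,1,1,1]}'
python3 - <<'E'
from h import *
plan(.6803,-.0236,.11,3.5)
f=grab_frame("wrist");m=mask(f,*COL["green"],(100,0,460,300)); print(rect(f,m,.03))
cv2.imwrite("pics/w6.png",cv2.resize(f["img"][20:320,100:400],None,fx=1.98,fy=1.98,interpolation=0))
E
```

```text
time: 16.4
tool_pos: [0.4914, -0.0269, 0.1319]
orientation: [1.0, 0.031, -0.0, 0.0]
ft_force: [-0.4, -0.2, -0.2]
finger_gap: -0.0003
gripper_force: 0.0
off [18.87  0.82  2.18] turn 0.0 | now [ 0.4914 -0.0269  0.1319] 3.5 F [-0.4 -0.2 -0.2] t 16.4 gap -0.0003 q5 1.3
(array([491.4, -59.6]), array([63.8, 98.7]), 3.5, 4451)
```

View pics/w6.png

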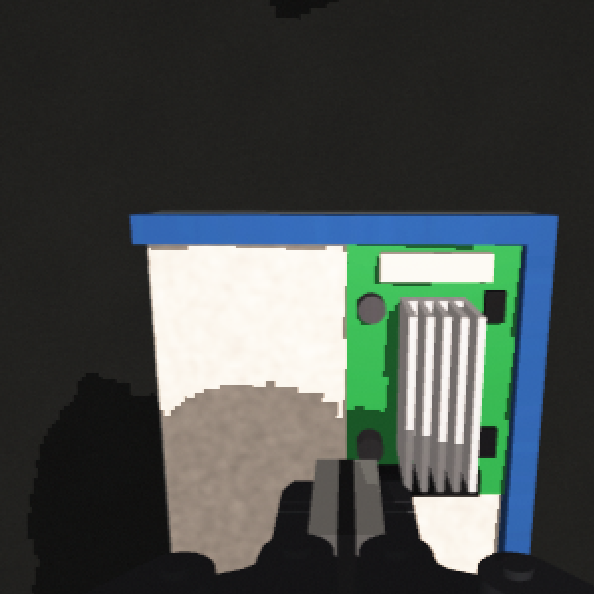

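Green sits flush in the corner, with its edges against the fences at crop (520,246). Now the button.

```bash
python3 -m handwheel '{"rotation":[[0,0,0],[0,0,0],[0,0,0],[0,0,0],[0,0,0],[0,0,0]],"offset":[[5,0.2,0],[10,0.4,0],[15,0.7,1],[18.9,0.8,2.2],[18.9,0.8,2.2],[18.9,0.8,2.2]],"jaw":[1,1,1,1,1,1]}'
python3 - <<'E'
from h import *
f=grab_frame("wrist");m=mask(f,(0,150,60),(8,255,255))|mask(f,(172,150,60),(180,255,255));print(rect(f,m,.064))
plan(.6803,-.0236,.083,3.5)
E
```

```text
time: 17.2
tool_pos: [0.68, -0.0234, 0.1092]
orientation: [1.0, 0.031, -0.001, -0.0]
ft_force: [-0.3, 0.4, -0.5]
finger_gap: 0.0001
gripper_force: 0.0
(array([684.4, -23.1]), array([34.9, 35.2]), 3.6, 2726)
off [0.03 0.02 2.7 ] turn 0.0 | now [ 0.68   -0.0234  0.11  ] 3.5 F [-0.2 -0.4  1.2] t 17.2 gap 0.0002 q5 1.36
```

```bash
python3 -m handwheel '{"rotation":[[0,0,0],[0,0,0],[0,0,0],[0,0,0],[0,0,0],[0,0,0]],"offset":[[0.2,0,2],[0.2,0,2.7],[0.2,0,3.2],[0.2,0,3.6],[0.2,0,3.75],[0.2,0,3.75]],"jaw":[1,1,1,1,1,1]}'; python3 -m handwheel '{"rotation":[[0,0,0],[0,0,0]],"offset":[[0,0,0.05],[0,0,0.05]],"jaw":[1,1]}';python3 -m handwheel '{"rotation":[[0,0,0],[0,0,0]],"offset":[[0,0,0.05],[0,0,0.05]],"jaw":[1,1]}'
```

```text
time: 18.0
tool_pos: [0.6828, -0.0234, 0.0729]
orientation: [1.0, 0.031, 0.0, -0.0]
ft_force: [-0.5, 0.9, 0.5]
finger_gap: -0.0002
gripper_force: 0.0
time: 18.25
tool_pos: [0.6828, -0.0233, 0.0724]
orientation: [1.0, 0.031, 0.0, -0.0]
ft_force: [-0.4, -0.0, 0.9]
finger_gap: 0.0002
gripper_force: 0.0
time: 18.5
tool_pos: [0.6827, -0.0233, 0.0718]
orientation: [1.0, 0.031, -0.0, -0.0]
ft_force: [-0.9, -0.6, 0.5]
finger_gap: 0.0001
gripper_force: 0.0
```

```bash
python3 -m handwheel '{"rotation":[[0,0,0],[0,0,0]],"offset":[[0,0,0.2],[0,0,0.2]],"jaw":[1,1]}';python3 -m handwheel '{"rotation":[[0,0,0],[0,0,0]],"offset":[[0,0,0.2],[0,0,0.2]],"jaw":[1,1]}';python3 -m handwheel '{"rotation":[[0,0,0],[0,0,0]],"offset":[[0,0,0.2],[0,0,0.2]],"jaw":[1,1]}'
python3 - <<'E'
from h import *
f=grab_frame("side");cv2.imwrite("pics/s2.png",cv2.resize(f["img"][150:240,180:300],None,fx=5,fy=5,interpolation=0))
E
```

```text
time: 18.75
tool_pos: [0.6826, -0.0233, 0.0695]
orientation: [1.0, 0.031, -0.0, -0.0]
ft_force: [0.2, -0.0, 0.0]
finger_gap: 0.0001
gripper_force: 0.0
time: 19.0
tool_pos: [0.6826, -0.0233, 0.0676]
orientation: [1.0, 0.031, -0.0, -0.0]
ft_force: [-0.1, -0.3, -0.0]
finger_gap: -0.0001
gripper_force: 0.0
time: 19.25
tool_pos: [0.6826, -0.0233, 0.0656]
orientation: [1.0, 0.031, -0.0, -0.0]
ft_force: [0.3, 0.0, 0.3]
finger_gap: -0.0002
gripper_force: 0.0
```

View pics/s2.png

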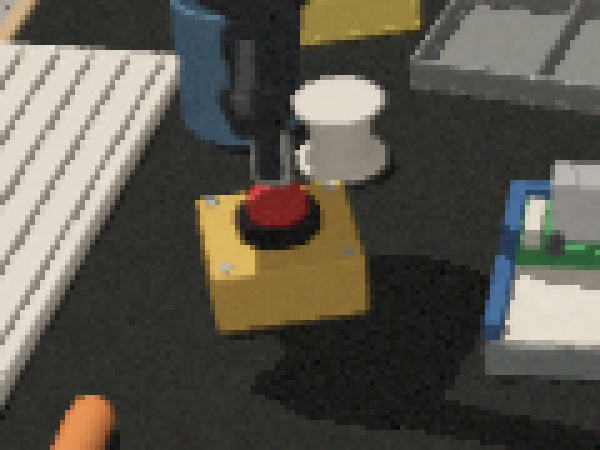

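The side crop shows the fingertips at (270,183) right at or just behind the red cap (278,200), but there's no force reading. I'll compare the cap's position with the first frame.

Run:
```python
from h import *
s0=np.load("side0.npy",allow_pickle=True).item(); s=grab_frame("side"); w=grab_frame("wrist")
for f in(s0,s):
    roi=(205,165,270,220); m=mask(f,(0,150,60),(8,255,255),roi)|mask(f,(172,150,60),(180,255,255),roi); v,u=np.nonzero(m)
    print(len(u),u.min(),u.max(),v.min(),v.max(),u.mean(),v.mean())
    d=f["depth"];P=(np.c_[(u-f["cx"])/f["fx"],(v-f["cy"])/f["fy"],np.ones(len(u))]*d[v,u][:,None]-f["t"])@f["R"]
    print(np.percentile(P[:,2],[50,90,98]),P[P[:,2]>np.percentile(P[:,2],60)].mean(0))
m=mask(w,(0,150,60),(8,255,255))|mask(w,(172,150,60),(180,255,255));v,u=np.nonzero(m);print(len(u),u.min(),u.max(),v.min(),v.max(),rect(w,m,.064),rect(w,m,.056))
p=s["R"]@np.array([.6826,-.0233,.0656-.017])+s["t"];print("tip expected side px",p[0]/p[2]*s["fx"]+s["cx"],p[1]/p[2]*s["fy"]+s["cy"])
p=s["R"]@np.array([.6826,-.0233,.064])+s["t"];print("top expected",p[0]/p[2]*s["fx"]+s["cx"],p[1]/p[2]*s["fy"]+s["cy"])
plan(.68,-.02,.11,3.5)
```

```text
101 229 241 186 195 234.94059405940595 190.06930693069307
[0.06356213 0.06628314 0.06838747] [0.67071237 0.00934618 0.08497285]
89 229 241 187 195 234.80898876404495 190.61797752808988
[0.06309378 0.06638951 0.06811217] [ 0.68155993 -0.01911931  0.06571219]
2263 237 310 220 272 (array([690.3, -22.3]), array([25.7, 35.2]), 96.3, 2263) (array([687.1, -22.5]), array([27. , 37.1]), 96.3, 2263)
tip expected side px 234.384141098032 192.96237153120592
top expected 233.99422298958638 188.60692102862757
off [-0.25 -0.35 -4.42] turn 0.0 | now [ 0.6827 -0.0233  0.0658] 3.5 F [ 0.2 -0.4 -0.3] t 19.4 gap 0.0 q5 1.36
```

The cap hasn't moved, so the shut fingertips are only now reaching it. I'll keep going down in small steps.

```bash
python3 -m handwheel '{"rotation":[[0,0,0],[0,0,0]],"offset":[[0,0,0.2],[0,0,0.2]],"jaw":[1,1]}';python3 -m handwheel '{"rotation":[[0,0,0],[0,0,0]],"offset":[[0,0,0.2],[0,0,0.2]],"jaw":[1,1]}';python3 -m handwheel '{"rotation":[[0,0,0],[0,0,0]],"offset":[[0,0,0.2],[0,0,0.2]],"jaw":[1,1]}'
```

```text
time: 19.65
tool_pos: [0.6826, -0.0233, 0.0636]
orientation: [1.0, 0.031, -0.0, -0.0]
ft_force: [0.4, -0.4, 0.1]
finger_gap: 0.0001
gripper_force: 0.0
time: 19.9
tool_pos: [0.6826, -0.0233, 0.0616]
orientation: [1.0, 0.031, -0.0, -0.0]
ft_force: [-0.4, -0.2, -0.3]
finger_gap: -0.0
gripper_force: 0.0
time: 20.15
tool_pos: [0.6826, -0.0233, 0.0596]
orientation: [1.0, 0.031, -0.0, -0.0]
ft_force: [-0.1, 0.1, -0.7]
finger_gap: -0.0
gripper_force: 0.0
```

Run:
```python
from h import *
s=grab_frame("side");f=s
roi=(205,165,270,220); m=mask(f,(0,150,60),(8,255,255),roi)|mask(f,(172,150,60),(180,255,255),roi); v,u=np.nonzero(m);print(len(u),v.min(),v.max(),v.mean())
d=f["depth"]
for r in range(174,198,2):
    o=[]
    for c in (231,234,237):
        P=f["R"].T@(np.array([(c-f["cx"])/f["fx"],(r-f["cy"])/f["fy"],1])*d[r,c]-f["t"]);o.append(np.round(P,3).tolist()+f["img"][r,c].tolist())
    print(r,o)
cv2.imwrite("pics/s3.png",cv2.resize(f["img"][160:220,195:275],None,fx=7,fy=7,interpolation=0))
```

```text
80 187 195 191.225
174 [[0.67, 0.033, 0.149, 32, 34, 32], [0.667, 0.016, 0.139, 31, 34, 32], [0.668, -0.018, 0.119, 36, 38, 34]]
176 [[0.674, 0.022, 0.136, 33, 31, 32], [0.667, 0.019, 0.134, 36, 37, 34], [0.668, -0.016, 0.113, 33, 33, 37]]
178 [[0.681, 0.002, 0.116, 34, 35, 34], [0.668, 0.014, 0.125, 34, 33, 31], [0.671, -0.024, 0.101, 74, 79, 79]]
180 [[0.686, -0.011, 0.101, 46, 47, 45], [0.677, -0.013, 0.1, 35, 35, 31], [0.67, -0.018, 0.099, 87, 93, 92]]
182 [[0.688, -0.018, 0.09, 45, 48, 45], [0.677, -0.011, 0.095, 39, 36, 37], [0.671, -0.02, 0.09, 100, 109, 109]]
184 [[0.688, -0.015, 0.085, 58, 59, 58], [0.678, -0.011, 0.088, 31, 26, 28], [0.671, -0.019, 0.084, 100, 107, 107]]
186 [[0.689, -0.016, 0.077, 71, 75, 74], [0.677, -0.008, 0.083, 39, 42, 39], [0.672, -0.022, 0.075, 102, 107, 108]]
188 [[0.689, -0.015, 0.071, 78, 83, 166], [0.681, -0.02, 0.068, 105, 110, 112], [0.671, -0.017, 0.071, 78, 82, 114]]
190 [[0.69, -0.015, 0.064, 35, 38, 123], [0.681, -0.017, 0.064, 40, 39, 123], [0.671, -0.014, 0.066, 30, 30, 117]]
192 [[0.688, -0.008, 0.062, 25, 30, 119], [0.678, -0.006, 0.063, 35, 37, 126], [0.672, -0.014, 0.059, 34, 36, 124]]
194 [[0.689, -0.009, 0.054, 31, 33, 98], [0.679, -0.006, 0.057, 30, 36, 123], [0.672, -0.013, 0.053, 35, 37, 124]]
196 [[0.687, -0.0, 0.053, 23, 19, 23], [0.678, -0.002, 0.052, 29, 29, 29], [0.669, -0.003, 0.052, 22, 23, 23]]
```

View pics/s3.png

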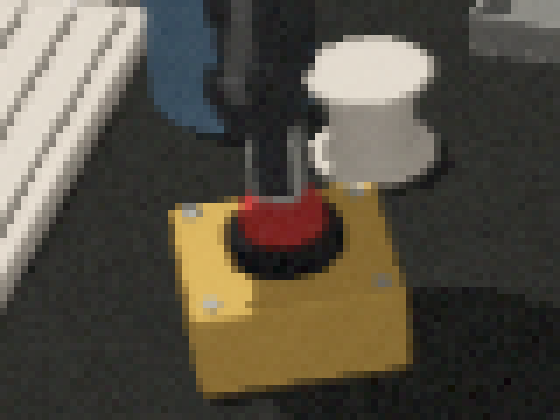

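```bash
python3 -m handwheel '{"rotation":[[0,0,0],[0,0,0]],"offset":[[0,0,0.2],[0,0,0.2]],"jaw":[1,1]}';python3 -m handwheel '{"rotation":[[0,0,0],[0,0,0]],"offset":[[0,0,0.2],[0,0,0.2]],"jaw":[1,1]}';python3 -m handwheel '{"rotation":[[0,0,0],[0,0,0]],"offset":[[0,0,0.2],[0,0,0.2]],"jaw":[1,1]}';python3 -m handwheel '{"rotation":[[0,0,0],[0,0,0]],"offset":[[0,0,0.2],[0,0,0.2]],"jaw":[1,1]}' | tail -4
```

```text
time: 20.45
tool_pos: [0.6826, -0.0233, 0.0576]
orientation: [1.0, 0.031, -0.0, -0.0]
ft_force: [-0.1, -0.4, 0.3]
finger_gap: 0.0004
gripper_force: 0.0
time: 20.7
tool_pos: [0.6828, -0.0233, 0.0558]
orientation: [1.0, 0.031, 0.0, -0.0]
ft_force: [0.9, 0.0, 2.6]
finger_gap: 0.0002
gripper_force: 0.8
time: 20.95
tool_pos: [0.6828, -0.0233, 0.0538]
orientation: [1.0, 0.031, 0.0, -0.0]
ft_force: [0.1, -0.2, 2.3]
finger_gap: -0.0
gripper_force: 1.3
orientation: [1.0, 0.031, 0.0, -0.0]
ft_force: [0.2, -0.7, 3.0]
finger_gap: 0.0001
gripper_force: 1.7
```

```bash
python3 -m handwheel '{"rotation":[[0,0,0],[0,0,0]],"offset":[[0,0,0.25],[0,0,0.25]],"jaw":[1,1]}'|sed -n '2p;4p';python3 -m handwheel '{"rotation":[[0,0,0],[0,0,0]],"offset":[[0,0,0.15],[0,0,0.15]],"jaw":[1,1]}'|sed -n '2p;4p';python3 -m handwheel '{"rotation":[[0,0,0],[0,0,0]],"offset":[[0,0,0.1],[0,0,0.1]],"jaw":[1,1]}'|sed -n '2p;4p';python3 -m handwheel '{"rotation":[[0,0,0],[0,0,0]],"offset":[[0,0,0.05],[0,0,0.05]],"jaw":[1,1]}'|sed -n '2p;4p'
```

```text
tool_pos: [0.6828, -0.0233, 0.0493]
ft_force: [0.1, -1.2, 4.4]
tool_pos: [0.6829, -0.0233, 0.0485]
ft_force: [-2.3, 1.0, 12.1]
tool_pos: [0.683, -0.0234, 0.0484]
ft_force: [-6.5, 0.2, 20.2]
tool_pos: [0.683, -0.0234, 0.0483]
ft_force: [-9.1, 1.4, 23.1]
```

Button fully down: hard stop at 20 N. Releasing it and going back over green. Contact showed that the shut tips stand about 7 mm behind the reported TCP, so I'll grip lower next time.

```bash
python3 -m handwheel '{"rotation":[[0,0,0],[0,0,0],[0,0,0],[0,0,0],[0,0,0],[0,0,0],[0,0,0],[0,0,0],[0,0,0]],"offset":[[0,0,-1],[0,0,-4],[0,0,-9],[-5,0,-9],[-10,1,-9],[-15,2,-9],[-19,2.4,-9],[-19,2.4,-9],[-19,2.4,-9]],"jaw":[1,1,1,0,0,0,0,0,0]}'
python3 - <<'E'
from h import *
plan(.4915,-.0597,.05,3.5)
f=grab_frame("wrist");m=mask(f,*COL["green"],(100,0,460,300)); print(rect(f,m,.03))
s=grab_frame("side");roi=(205,165,270,220); m=mask(s,(0,150,60),(8,255,255),roi)|mask(s,(172,150,60),(180,255,255),roi); v,u=np.nonzero(m);print("cap",len(u),v.min(),v.max(),v.mean())
for n,z in(("green",.03),("blue",.005)):
    print(n,rect(s,mask(s,*COL[n],(240,190,345,315)),z))
cv2.imwrite("pics/s4.png",cv2.resize(s["img"][120:240,240:400],None,fx=5,fy=5,interpolation=0))
E
```

```text
time: 23.32
tool_pos: [0.495, -0.0589, 0.1365]
orientation: [1.0, 0.03, 0.0, -0.0]
ft_force: [0.1, -0.0, 0.1]
finger_gap: 0.0853
gripper_force: 0.0
off [-0.35  0.06  8.65] turn -0.01 | now [ 0.495  -0.0589  0.1365] 3.49 F [ 0.1 -0.   0.1] t 23.3 gap 0.0853 q5 1.24
(array([491. , -59.4]), array([64.1, 99.1]), 3.5, 4825)
cap 102 186 195 190.08823529411765
green (array([490., -57.]), array([ 64.1, 101.9]), 8.0, 157)
blue (array([481.1, 102.6]), array([189.4, 517.4]), 86.0, 501)
```

View pics/s4.png

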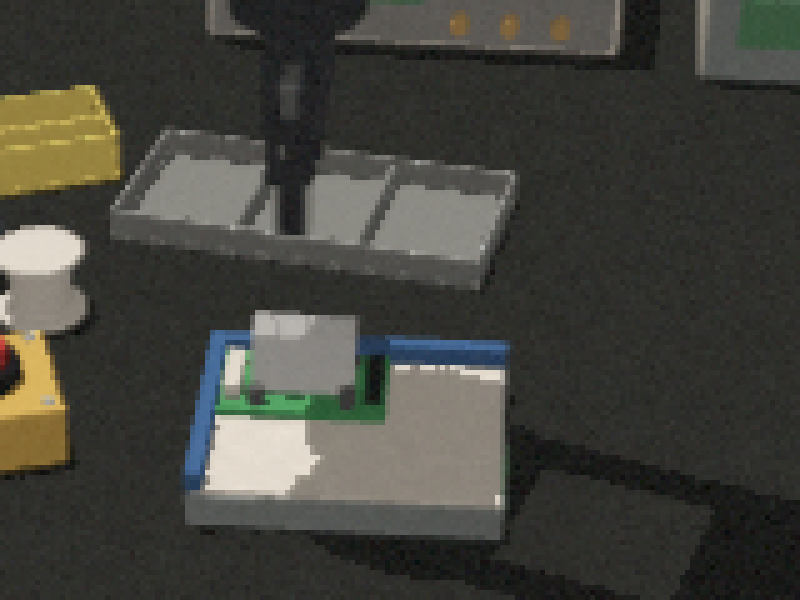

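The button is back up and green is still in its corner. The open near tip at crop (290,235) is about 22 mm above the reported TCP. Gripping green lower this time.

```bash
python3 -m handwheel '{"rotation":[[0,0,0],[0,0,0],[0,0,0],[0,0,0],[0,0,0],[0,0,0],[0,0,0],[0,0,0],[0,0,0],[0,0,0]],"offset":[[-0.35,0.05,4],[-0.35,0.05,8],[-0.35,0.05,9.5],[-0.35,0.05,9.9],[-0.35,0.05,9.9],[-0.35,0.05,9.9],[-0.35,0.05,9.9],[-0.35,0.05,9.9],[-0.35,0.05,9.9],[-0.35,0.05,9.9]],"jaw":[0,0,0,0,0,1,1,1,1,1]}'; python3 -m handwheel '{"rotation":[[0,0,0],[0,0,0]],"offset":[[0,0,0],[0,0,0]],"jaw":[1,1]}'
```

```text
time: 24.68
tool_pos: [0.4912, -0.0592, 0.0377]
orientation: [1.0, 0.031, 0.0, -0.0]
ft_force: [-1.8, 5.4, 8.4]
finger_gap: 0.0228
gripper_force: 59.6
time: 24.92
tool_pos: [0.4912, -0.0592, 0.0377]
orientation: [1.0, 0.031, 0.0, -0.0]
ft_force: [-1.3, 5.8, 8.1]
finger_gap: 0.023
gripper_force: 59.6
```

```bash
python3 -m handwheel '{"rotation":[[0,0,0],[0,0,0],[0,0,-10],[0,0,-20],[0,0,-30],[0,0,-40],[0,0,-50],[0,0,-60],[0,0,-70],[0,0,-78.9]],"offset":[[0,0,-3],[0,0,-8],[-1,4,-12],[-2,8,-12],[-3,12,-12],[-4.5,16,-12],[-5.5,20,-12],[-7,23,-12],[-7,23,-12],[-7,23,-12]],"jaw":[1,1,1,1,1,1,1,1,1,1]}'
python3 - <<'E'
from h import *
plan(.4351,-.2929,.15,82.4)
f=grab_frame("wrist");np.save("w7.npy",f,allow_pickle=True);cv2.imwrite("pics/w7.png",f["img"])
E
```

```text
time: 26.18
tool_pos: [0.4349, -0.2938, 0.1571]
orientation: [0.751, 0.66, 0.0, -0.0]
ft_force: [0.3, 0.1, -2.2]
finger_gap: 0.023
gripper_force: 59.4
off [0.09 0.01 0.71] turn 0.26 | now [ 0.4349 -0.2938  0.1571] 82.66 F [ 0.3  0.1 -2.2] t 26.2 gap 0.023 q5 -0.61
```

View pics/w7.png

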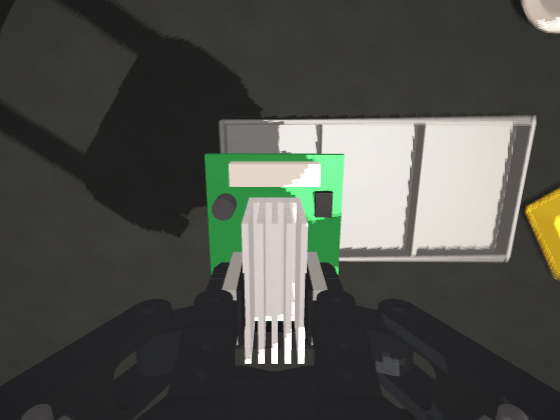

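The picture shows green held square above the tray. The tray's rim corners are near (220,120), (535,117) and (510,262), with dividers at columns ~321 and ~413.

Run:
```python
from h import *
f=np.load("w7.npy",allow_pickle=True).item()
P=cast(f,[(220,120),(535,117),(510,262),(321,123),(317,123),(418,121),(413,121),(409,255)],.022)[:,:2]*1000;print(P.round(1))
a=P[1]-P[0];print(np.degrees(np.arctan2(a[1],a[0])),np.linalg.norm(a),np.linalg.norm(P[2]-P[1]),"centre",(P[0]+P[2])/2)
u=a/np.linalg.norm(a);c=(P[0]+P[2])/2
for k in(-84,0,84):print((c+u*k).round(1))
t=np.load("top0.npy",allow_pickle=True).item()
m=mask(t,(0,0,60),(180,80,255),(362,160,418,250));m=cv2.morphologyEx(m,cv2.MORPH_OPEN,np.ones((3,3)))
print(cv2.boxPoints(cv2.minAreaRect(cv2.findNonZero(m))))
```

```text
[[ 399.4 -225.9]
 [ 650.9 -255.6]
 [ 638.4 -381.6]
 [ 479.9 -238.5]
 [ 476.7 -238.1]
 [ 557.5 -246.9]
 [ 553.5 -246.3]
 [ 548.  -363.1]]
-6.728296871500054 253.1547322462477 126.59602645297352 centre [ 518.92233753 -303.75926231]
[ 435.5 -293.9]
[ 518.9 -303.8]
[ 602.3 -313.6]
[[365.03073 242.2389 ]
 [374.5734  161.12627]
 [414.72354 165.84981]
 [405.18088 246.96245]]
```

```bash
python3 -m handwheel '{"rotation":[[0,0,0],[0,0,0],[0,0,0],[0,0,0],[0,0,0],[0,0,0]],"offset":[[0,0,4],[0,0,9],[0,0,12],[0,0,13.5],[0,0,13.7],[0,0,13.7]],"jaw":[1,1,1,1,1,1]}'; python3 -m handwheel '{"rotation":[[0,0,0],[0,0,0],[0,0,0]],"offset":[[0,0,0.15],[0,0,0.2],[0,0,0.2]],"jaw":[1,1,1]}'
```

```text
time: 26.98
tool_pos: [0.4358, -0.2939, 0.0214]
orientation: [0.753, 0.659, 0.0, 0.001]
ft_force: [0.1, -0.8, -2.2]
finger_gap: 0.0228
gripper_force: 59.4
time: 27.35
tool_pos: [0.4353, -0.2935, 0.0185]
orientation: [0.752, 0.659, 0.0, 0.0]
ft_force: [-0.8, -0.4, -1.6]
finger_gap: 0.0228
gripper_force: 59.4
```

```bash
python3 -m handwheel '{"rotation":[[0,0,0],[0,0,0],[0,0,0]],"offset":[[0,0,0.15],[0,0,0.2],[0,0,0.2]],"jaw":[1,1,1]}';python3 -m handwheel '{"rotation":[[0,0,0],[0,0,0],[0,0,0],[0,0,0],[0,0,0],[0,0,0],[0,0,0]],"offset":[[0,0,0],[0,0,0],[0,0,0],[0,0,-3],[0,0,-8],[0,0,-14],[0,0,-14]],"jaw":[0.5,0.5,0.5,0.5,0,0,0]}'
python3 - <<'E'
from h import *
f=grab_frame("wrist");print("green",rect(f,mask(f,*COL["green"]),.009))
t=grab_frame("top");m=mask(t,*COL["blue"],(150,195,222,260));print("blue",rect(t,m,.005))
b=rect(t,m,.005);plan(b[0][0]/1000,b[0][1]/1000,.15,b[2])
E
```

```text
time: 27.72
tool_pos: [0.4353, -0.2935, 0.0167]
orientation: [0.752, 0.659, 0.0, 0.0]
ft_force: [-3.6, 2.6, 7.7]
finger_gap: 0.0229
gripper_force: 60.6
time: 28.6
tool_pos: [0.4367, -0.2947, 0.1609]
orientation: [0.752, 0.659, 0.0, 0.004]
ft_force: [0.1, 0.8, -0.5]
finger_gap: 0.0852
gripper_force: 0.0
green (array([ 434.8, -292.6]), array([ 63.8, 100.1]), 82.5, 3765)
blue (array([458.5, 321. ]), array([ 67.6, 103.1]), 165.7, 369)
off [61.22 -5.83  0.63] turn -83.3 | now [ 0.4353 -0.2935  0.1565] 82.4 F [-1.1  0.3 -0.1] t 28.7 gap 0.0855 q5 -0.61
```

Green lies flat in its bay. Now blue at (458,321) mm, yaw 165.7°.

```bash
python3 -m handwheel '{"rotation":[[0,0,-9],[0,0,-18],[0,0,-27],[0,0,-36],[0,0,-45],[0,0,-54],[0,0,-63],[0,0,-72],[0,0,-80],[0,0,-83.3]],"offset":[[5,-0.5,0],[10,-1,0],[15,-1.5,0],[20,-2,0],[25,-2.5,0],[30,-3,0],[35,-3.5,0],[40,-4,0],[45,-4.5,0],[50,-5,0]],"jaw":[0,0,0,0,0,0,0,0,0,0]}'; python3 -c "
from h import *
plan(.4585,.321,.15,165.7)"
```

```text
time: 29.95
tool_pos: [0.4511, 0.2103, 0.155]
orientation: [0.123, 0.992, -0.0, -0.001]
ft_force: [0.5, -1.2, -0.4]
finger_gap: 0.0858
gripper_force: 0.0
off [ 1.98 10.91  0.49] turn 0.19 | now [0.4511 0.2103 0.155 ] 165.89 F [ 0.5 -1.2 -0.4] t 29.9 gap 0.0858 q5 -1.04
```

```bash
python3 -m handwheel '{"rotation":[[0,0,0],[0,0,0],[0,0,0],[0,0,0],[0,0,0]],"offset":[[0.8,4.5,0],[1.6,9,0],[1.9,10.8,0],[1.9,10.8,0],[1.9,10.8,0]],"jaw":[0,0,0,0,0]}'
python3 - <<'E'
from h import *
f=grab_frame("wrist");b=rect(f,mask(f,*COL["blue"],(180,60,380,400)),.005);print(b);plan(b[0][0]/1000,b[0][1]/1000,.0122,b[2])
E
```

```text
time: 30.58
tool_pos: [0.46, 0.3171, 0.1558]
orientation: [0.125, 0.992, -0.0, -0.0]
ft_force: [-0.1, -0.5, -0.6]
finger_gap: 0.0856
gripper_force: 0.0
(array([458.5, 321.8]), array([ 65. , 100.7]), 165.8, 1652)
off [ 0.27  0.43 14.39] turn -0.15 | now [0.4601 0.3171 0.1561] 165.65 F [ 0.6 -0.1 -0.4] t 30.6 gap 0.0853 q5 -0.85
```

```bash
python3 -m handwheel '{"rotation":[[0,0,0],[0,0,0],[0,0,0],[0,0,0],[0,0,0],[0,0,0],[0,0,0],[0,0,0],[0,0,0],[0,0,0]],"offset":[[0.25,0.4,4],[0.25,0.4,9],[0.25,0.4,13],[0.25,0.4,14.3],[0.25,0.4,14.3],[0.25,0.4,14.3],[0.25,0.4,14.3],[0.25,0.4,14.3],[0.25,0.4,14.3],[0.25,0.4,14.3]],"jaw":[0,0,0,0,0,1,1,1,1,1]}'; python3 -m handwheel '{"rotation":[[0,0,0],[0,0,0],[0,0,0],[0,0,0],[0,0,0],[0,0,0]],"offset":[[0,0,0],[0,0,0],[0,0,-3],[0,0,-9],[0,0,-9],[0,0,-9]],"jaw":[1,1,1,1,1,1]}';  python3 - <<'E'
from h import *
plan(.4758,-.0457,.1,3.55)
f=grab_frame("wrist");print(rect(f,mask(f,*COL["blue"],(180,60,380,400)),get_state()["tool_pos"][2]-.0125+.005))
E
```

```text
time: 31.88
tool_pos: [0.4589, 0.3229, 0.0141]
orientation: [0.124, 0.992, 0.0, 0.0]
ft_force: [-1.0, -0.3, 7.3]
finger_gap: 0.0228
gripper_force: 60.0
time: 32.62
tool_pos: [0.4584, 0.3225, 0.103]
orientation: [0.124, 0.992, -0.0, -0.0]
ft_force: [0.6, -0.3, -2.1]
finger_gap: 0.023
gripper_force: 59.5
off [-10.78 -35.25   0.29] turn -17.84 | now [0.4584 0.3225 0.103 ] 165.71 F [ 0.6 -0.3 -2.1] t 32.6 gap 0.023 q5 -0.85
(array([438.1, 327.5]), array([61. , 64.4]), 75.8, 7017)
```

```bash
python3 -m handwheel '{"rotation":[[0,0,-2],[0,0,-4],[0,0,-7],[0,0,-10],[0,0,-13],[0,0,-16],[0,0,-17.8],[0,0,-17.8],[0,0,-17.8],[0,0,-17.8]],"offset":[[-1.5,-5,0],[-3,-10,0],[-4.6,-15,0],[-6.1,-20,0],[-7.6,-25,0],[-9.2,-30,0],[-10.2,-33.5,0],[-10.8,-35.2,0],[-10.8,-35.2,0],[-10.8,-35.2,0]],"jaw":[1,1,1,1,1,1,1,1,1,1]}';  python3 - <<'E'
from h import *
plan(.4758,-.0457,.041,3.55)
E
```

```text
time: 33.92
tool_pos: [0.4762, -0.0442, 0.1029]
orientation: [-0.031, 1.0, 0.0, -0.0]
ft_force: [-0.2, 0.3, -2.0]
finger_gap: 0.0228
gripper_force: 59.7
off [ 0.04 -0.15  6.19] turn -0.04 | now [ 0.4762 -0.0442  0.1029] -176.49 F [-0.2  0.3 -2. ] t 33.9 gap 0.0228 q5 -1.89
```

```bash
python3 -m handwheel '{"rotation":[[0,0,0],[0,0,0],[0,0,0],[0,0,0],[0,0,0],[0,0,0]],"offset":[[0,-0.1,3],[0,-0.1,5],[0,-0.1,6],[0,-0.1,6.15],[0,-0.1,6.15],[0,-0.1,6.15]],"jaw":[1,1,1,1,1,1]}'|sed -n '2p;4p'; python3 -m handwheel '{"rotation":[[0,0,0],[0,0,0],[0,0,0]],"offset":[[0,0,0.15],[0,0,0.2],[0,0,0.2]],"jaw":[1,1,1]}'|sed -n '2p;4p'; python3 -m handwheel '{"rotation":[[0,0,0],[0,0,0]],"offset":[[0,0,0.1],[0,0,0.1]],"jaw":[1,1]}'|sed -n '2p;4p'
```

```text
tool_pos: [0.4768, -0.0462, 0.0425]
ft_force: [-0.1, -0.5, -2.4]
tool_pos: [0.4764, -0.0462, 0.0398]
ft_force: [-0.4, -0.3, -1.4]
tool_pos: [0.4765, -0.0462, 0.0391]
ft_force: [-2.8, -0.0, 4.9]
```

```bash
python3 -m handwheel '{"rotation":[[0,0,0],[0,0,0],[0,0,0],[0,0,0]],"offset":[[-0.6,-0.6,0],[-1.2,-1.2,0],[-1.2,-1.2,0],[-1.2,-1.2,0]],"jaw":[1,1,1,1]}'|sed -n '2p;4p'; python3 -m handwheel '{"rotation":[[0,0,0],[0,0,0]],"offset":[[0,-0.2,0],[0,-0.2,0]],"jaw":[1,1]}'|sed -n '2p;4p'; python3 -m handwheel '{"rotation":[[0,0,0],[0,0,0]],"offset":[[0,-0.1,0],[0,-0.1,0]],"jaw":[1,1]}'|sed -n '2p;4p'; python3 -m handwheel '{"rotation":[[0,0,0],[0,0,0]],"offset":[[-0.2,0,0],[-0.2,0,0]],"jaw":[1,1]}'|sed -n '2p;4p'; python3 -m handwheel '{"rotation":[[0,0,0],[0,0,0]],"offset":[[-0.1,0,0],[-0.1,0,0]],"jaw":[1,1]}'|sed -n '2p;4p'
```

```text
tool_pos: [0.4895, -0.0576, 0.0391]
ft_force: [2.6, -2.6, 3.3]
tool_pos: [0.4893, -0.0589, 0.0391]
ft_force: [1.8, 4.3, 6.3]
tool_pos: [0.4894, -0.0593, 0.0391]
ft_force: [1.4, 10.5, 7.8]
tool_pos: [0.4897, -0.0592, 0.039]
ft_force: [-17.7, 8.9, 22.0]
tool_pos: [0.4904, -0.0592, 0.0391]
ft_force: [-20.1, 7.5, 23.8]
```

```bash
python3 -m handwheel '{"rotation":[[0,0,0],[0,0,0]],"offset":[[-0.05,0,-0.12],[-0.1,0,-0.12]],"jaw":[1,1]}'|sed -n '2p;4p'; python3 -m handwheel '{"rotation":[[0,0,0],[0,0,0]],"offset":[[-0.1,0,0],[-0.1,0,0]],"jaw":[1,1]}'|sed -n '2p;4p'; python3 -m handwheel '{"rotation":[[0,0,0],[0,0,0]],"offset":[[-0.05,0,-0.05],[-0.05,0,-0.05]],"jaw":[1,1]}'|sed -n '2p;4p'
```

```text
tool_pos: [0.492, -0.0591, 0.0394]
ft_force: [-5.0, 5.2, 0.7]
tool_pos: [0.4921, -0.0591, 0.0393]
ft_force: [-14.6, 4.7, 8.1]
tool_pos: [0.4922, -0.0591, 0.0395]
ft_force: [-15.4, 4.0, 4.4]
```

```bash
python3 -m handwheel '{"rotation":[[0,0,0],[0,0,0],[0,0,0],[0,0,0],[0,0,0],[0,0,0],[0,0,0],[0,0,0]],"offset":[[0,-0.05,0],[0,-0.05,0],[0,0,0],[0,0,0],[0,0,0],[0,0,-3],[0,0,-8.5],[0,0,-8.5]],"jaw":[1,1,0.3,0,0,0,0,0]}'|sed -n '2p;4p'
python3 - <<'E'
from h import *
plan(.4915,-.0597,.0275,3.55)
f=grab_frame("wrist");m=mask(f,*COL["blue"]);n,L,S,C=cv2.connectedComponentsWithStats(m)
for i in range(1,n):
    if S[i,4]>300: print(S[i],rect(f,(L==i)*np.uint8(255),.03))
E
```

```text
tool_pos: [0.4966, -0.0606, 0.1294]
ft_force: [-0.3, -0.3, -0.4]
off [ 0.57  0.14 10.19] turn -0.05 | now [ 0.4966 -0.0606  0.1294] -176.5 F [-0.3 -0.3 -0.4] t 38.5 gap 0.0857 q5 -1.91
[  211    20   207   258 12085] (array([460.4, -27.1]), array([155.2, 185.1]), 3.7, 12085)
```

```bash
python3 -m handwheel '{"rotation":[[0,0,0],[0,0,0],[0,0,0],[0,0,0],[0,0,0],[0,0,0],[0,0,0],[0,0,0],[0,0,0]],"offset":[[3,0.1,0],[6.1,0.1,0],[6.1,0.1,0],[6.1,0.1,4],[6.1,0.1,8],[6.1,0.1,9.5],[6.1,0.1,9.5],[5.2,0.1,9.5],[5.2,0.1,9.5]],"jaw":[1,1,1,1,1,1,1,1,1]}'|sed -n '2p;4p'; python3 -m handwheel '{"rotation":[[0,0,0],[0,0,0]],"offset":[[-0.2,0,0],[-0.2,0,0]],"jaw":[1,1]}'|sed -n '2p;4p';  python3 -m handwheel '{"rotation":[[0,0,0],[0,0,0]],"offset":[[-0.1,0,0],[-0.15,0,0]],"jaw":[1,1]}'|sed -n '2p;4p';python3 -m handwheel '{"rotation":[[0,0,0],[0,0,0]],"offset":[[-0.1,0,0],[-0.1,0,0]],"jaw":[1,1]}'|sed -n '2p;4p'
```

```text
tool_pos: [0.4442, -0.0624, 0.0316]
ft_force: [-0.0, 0.4, 0.7]
tool_pos: [0.445, -0.0621, 0.0308]
ft_force: [-0.2, -0.2, -0.3]
tool_pos: [0.4463, -0.062, 0.0305]
ft_force: [0.6, -0.0, -0.1]
tool_pos: [0.4474, -0.0619, 0.0305]
ft_force: [-0.6, -0.6, 0.0]
```

```bash
python3 -m handwheel '{"rotation":[[0,0,0],[0,0,0]],"offset":[[-0.2,0,0],[-0.25,0,0]],"jaw":[1,1]}'|sed -n '2p;4p';  python3 -m handwheel '{"rotation":[[0,0,0],[0,0,0]],"offset":[[-0.1,0,0],[-0.1,0,0]],"jaw":[1,1]}'|sed -n '2p;4p';python3 -m handwheel '{"rotation":[[0,0,0],[0,0,0]],"offset":[[-0.1,0,0],[-0.1,0,0]],"jaw":[1,1]}'|sed -n '2p;4p'
```

```text
tool_pos: [0.45, -0.0618, 0.0305]
ft_force: [-0.5, 0.7, -0.8]
tool_pos: [0.4508, -0.0617, 0.0305]
ft_force: [-1.3, -0.5, 0.6]
tool_pos: [0.4508, -0.0617, 0.0304]
ft_force: [-12.0, -1.3, 8.7]
```

```bash
python3 -m handwheel '{"rotation":[[0,0,0],[0,0,0],[0,0,0],[0,0,0],[0,0,0],[0,0,0],[0,0,0],[0,0,0],[0,0,0]],"offset":[[1,0,0],[1,0,-5],[-1,2,-7],[-4.05,3.9,-7],[-4.05,3.9,-3],[-4.05,3.9,-0.1],[-4.05,3.9,-0.1],[-4.05,3.1,-0.1],[-4.05,3,-0.1]],"jaw":[1,1,1,1,1,1,1,1,1]}'|sed -n '2p;4p'; python3 -m handwheel '{"rotation":[[0,0,0],[0,0,0]],"offset":[[0,-0.2,0],[0,-0.3,0]],"jaw":[1,1]}'|sed -n '2p;4p'; python3 -m handwheel '{"rotation":[[0,0,0],[0,0,0]],"offset":[[0,-0.1,0],[0,-0.1,0]],"jaw":[1,1]}'|sed -n '2p;4p';python3 -m handwheel '{"rotation":[[0,0,0],[0,0,0]],"offset":[[0,-0.1,0],[0,-0.1,0]],"jaw":[1,1]}'|sed -n '2p;4p'
```

```text
tool_pos: [0.4912, -0.0301, 0.0329]
ft_force: [0.0, -0.4, -0.1]
tool_pos: [0.4908, -0.0324, 0.0319]
ft_force: [-0.3, -0.7, 0.1]
tool_pos: [0.4907, -0.0332, 0.0316]
ft_force: [-0.1, 0.1, 0.5]
tool_pos: [0.4908, -0.0335, 0.0318]
ft_force: [-2.2, 8.7, 7.1]
```

```bash
python3 -m handwheel '{"rotation":[[0,0,0],[0,0,0]],"offset":[[0,-0.1,0],[0,-0.1,0]],"jaw":[1,1]}'|sed -n '2p;4p'; python3 -m handwheel '{"rotation":[[0,0,0],[0,0,0],[0,0,0],[0,0,0],[0,0,0],[0,0,0],[0,0,0],[0,0,0],[0,0,0]],"offset":[[0,1,0],[0,1,-4],[0,1,-9],[-5,0.9,-9],[-10,0.6,-9],[-15,0.2,-9],[-19.1,-0.1,-9],[-19.1,-0.1,-9],[-19.1,-0.1,-9]],"jaw":[1,1,1,1,1,1,1,1,1]}'|sed -n '2p;4p'
python3 - <<'E'
from h import *
plan(.6828,-.0233,.06,3.5)
t=grab_frame("side");m=mask(t,*COL["blue"],(290,195,330,211));print(m.sum()/255)
f=grab_frame("wrist");r=mask(f,(0,150,60),(8,255,255))|mask(f,(172,150,60),(180,255,255));print(rect(f,r,.064))
cv2.imwrite("pics/s8.png",cv2.resize(t["img"][170:240,265:355],None,fx=6,fy=6,interpolation=0))
E
```

```text
tool_pos: [0.4908, -0.0338, 0.032]
ft_force: [-3.5, 15.9, 13.3]
tool_pos: [0.6809, -0.0244, 0.1209]
ft_force: [-0.8, -0.1, 0.2]
off [-0.2   0.09  6.09] turn 0.01 | now [ 0.6809 -0.0244  0.1209] -176.49 F [-0.8 -0.1  0.2] t 44.5 gap -0.0002 q5 -1.78
116.0
(array([708.5,  25.3]), array([ 37.2, 148.4]), 59.8, 2469)
```

View pics/s8.png

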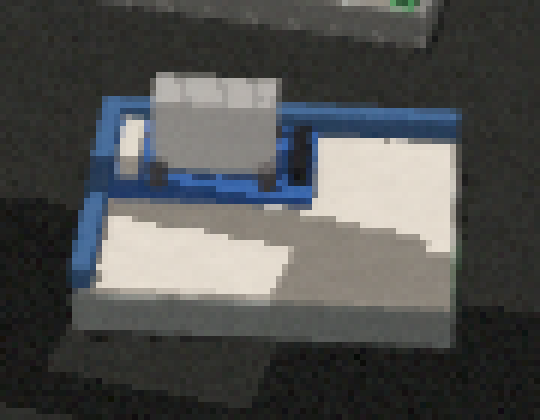

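Blue sits in the corner, its board edge meeting the far fence at crop (105,190). Pressing the button, with contact near TCP z = 0.057 and bottom near 0.0485.

```bash
python3 -m handwheel '{"rotation":[[0,0,0],[0,0,0],[0,0,0],[0,0,0],[0,0,0]],"offset":[[-0.15,0.1,3],[-0.15,0.1,5.5],[-0.15,0.1,6.1],[-0.15,0.1,6.1],[-0.15,0.1,6.1]],"jaw":[1,1,1,1,1]}'|sed -n '2p;4p'; python3 -m handwheel '{"rotation":[[0,0,0],[0,0,0],[0,0,0],[0,0,0]],"offset":[[0,0,0.4],[0,0,0.8],[0,0,1.1],[0,0,1.1]],"jaw":[1,1,1,1]}'|sed -n '2p;4p'; python3 -m handwheel '{"rotation":[[0,0,0],[0,0,0]],"offset":[[0,0,0.15],[0,0,0.15]],"jaw":[1,1]}'|sed -n '2p;4p';python3 -m handwheel '{"rotation":[[0,0,0],[0,0,0]],"offset":[[0,0,0.1],[0,0,0.1]],"jaw":[1,1]}'|sed -n '2p;4p'
```

```text
tool_pos: [0.6834, -0.0236, 0.062]
ft_force: [0.5, 0.7, 0.3]
tool_pos: [0.6832, -0.0235, 0.0496]
ft_force: [2.8, -1.3, 4.5]
tool_pos: [0.6832, -0.0235, 0.0486]
ft_force: [1.1, 0.5, 8.0]
tool_pos: [0.6833, -0.0236, 0.0484]
ft_force: [-2.2, -0.8, 16.5]
```

```bash
python3 -m handwheel '{"rotation":[[0,0,0],[0,0,0],[0,0,0],[0,0,0],[0,0,0],[0,0,0],[0,0,0],[0,0,0],[0,0,0]],"offset":[[0,0,-1],[0,0,-4],[0,0,-9],[5,0,-9],[10,-1,-9],[15,-2,-9],[19.3,-2.4,-9],[19.3,-2.4,-9],[19.3,-2.4,-9]],"jaw":[1,1,1,0,0,0,0,0,0]}'|sed -n '2p;4p'
python3 - <<'E'
from h import *
plan(.4916,-.0597,.0375,3.5)
s=grab_frame("side");roi=(205,165,270,220); m=mask(s,(0,150,60),(8,255,255),roi)|mask(s,(172,150,60),(180,255,255),roi); v,u=np.nonzero(m);print("cap",len(u),v.min(),v.max(),v.mean())
E
```

```text
tool_pos: [0.492, -0.0593, 0.1372]
ft_force: [0.4, 0.4, 0.6]
off [ 0.05 -0.04  9.97] turn -0.01 | now [ 0.492  -0.0593  0.1372] -176.51 F [0.4 0.4 0.6] t 47.3 gap 0.0854 q5 -1.91
cap 100 186 194 190.0
```

```bash
python3 -m handwheel '{"rotation":[[0,0,0],[0,0,0],[0,0,0],[0,0,0],[0,0,0],[0,0,0],[0,0,0],[0,0,0],[0,0,0],[0,0,0]],"offset":[[0,0,4],[0,0,8],[0,0,9.5],[0,0,9.95],[0,0,9.95],[0,0,9.95],[0,0,9.95],[0,0,9.95],[0,0,9.95],[0,0,9.95]],"jaw":[0,0,0,0,0,1,1,1,1,1]}'; python3 -m handwheel '{"rotation":[[0,0,0],[0,0,0],[0,0,0],[0,0,10],[0,0,20],[0,0,30],[0,0,40],[0,0,50],[0,0,60],[0,0,70]],"offset":[[0,0,0],[0,0,-3],[0,0,-8],[0,-4,-12],[0,-8,-12],[0,-12,-12],[-0.5,-16,-12],[-1,-20,-12],[-1.2,-24.5,-12],[-1.2,-24.5,-12]],"jaw":[1,1,1,1,1,1,1,1,1,1]}'
python3 - <<'E'
from h import *
plan(.5188,-.3038,.15,82.5)
E
```

```text
time: 48.62
tool_pos: [0.4919, -0.0591, 0.038]
orientation: [-0.031, 1.0, 0.0, 0.0]
ft_force: [-1.9, 3.0, 6.4]
finger_gap: 0.0233
gripper_force: 59.8
time: 49.88
tool_pos: [0.5184, -0.3057, 0.1567]
orientation: [0.552, 0.834, -0.0, -0.0]
ft_force: [-0.0, 1.6, -1.8]
finger_gap: 0.0226
gripper_force: 59.6
off [0.16 0.12 0.67] turn 30.52 | now [ 0.5184 -0.3057  0.1567] 113.02 F [-0.   1.6 -1.8] t 49.9 gap 0.0226 q5 -1.06
```

```bash
python3 -m handwheel '{"rotation":[[0,0,10],[0,0,20],[0,0,30.9],[0,0,30.9],[0,0,30.9],[0,0,30.9]],"offset":[[0.1,0.1,0],[0.1,0.1,0],[0.1,0.1,0],[0.1,0.1,0],[0.1,0.1,0],[0.1,0.1,0]],"jaw":[1,1,1,1,1,1]}'
python3 - <<'E'
from h import *
plan(.5188,-.3038,.019,82.5)
f=grab_frame("wrist");print("blue",rect(f,mask(f,*COL["blue"],(180,60,380,400)),.149))
print("green",rect(f,mask(f,*COL["green"]),.009))
E
```

```text
time: 50.62
tool_pos: [0.5192, -0.3017, 0.1575]
orientation: [0.75, 0.661, 0.0, -0.0]
ft_force: [-0.4, 0.2, -2.3]
finger_gap: 0.023
gripper_force: 59.6
off [-2.100e-01 -1.000e-02  1.385e+01] turn 0.25 | now [ 0.5192 -0.3017  0.1575] 82.75 F [-0.4  0.2 -2.3] t 50.6 gap 0.023 q5 -0.53
blue (array([ 521.5, -281.7]), array([60.6, 64.7]), 172.8, 5492)
green (array([ 435.2, -293. ]), array([ 64.5, 100. ]), 82.0, 2324)
```

```bash
python3 -m handwheel '{"rotation":[[0,0,0],[0,0,0],[0,0,0],[0,0,0],[0,0,0],[0,0,0]],"offset":[[-0.2,0,4],[-0.2,0,9],[-0.2,0,12],[-0.2,0,13.5],[-0.2,0,13.8],[-0.2,0,13.8]],"jaw":[1,1,1,1,1,1]}'|sed -n '2p;4p'; python3 -m handwheel '{"rotation":[[0,0,0],[0,0,0],[0,0,0]],"offset":[[0,0,0.15],[0,0,0.2],[0,0,0.2]],"jaw":[1,1,1]}'|sed -n '2p;4p'
```

```text
tool_pos: [0.5194, -0.3041, 0.0206]
ft_force: [-1.0, -0.5, -1.5]
tool_pos: [0.519, -0.3038, 0.0178]
ft_force: [0.0, 0.3, -2.0]
```

```bash
python3 -m handwheel '{"rotation":[[0,0,0],[0,0,0]],"offset":[[0,0,0.12],[0,0,0.12]],"jaw":[1,1]}'|sed -n '2p;4p';python3 -m handwheel '{"rotation":[[0,0,0],[0,0,0],[0,0,0],[0,0,0],[0,0,0],[0,0,0],[0,0,0],[0,0,0]],"offset":[[0,0,0],[0,0,0],[0,0,0],[0,0,-3],[0,0,-8],[0,0,-14],[0,0,-18],[0,0,-18]],"jaw":[0.5,0.5,0.5,0.5,0,0,0,0]}'|sed -n '2p;4p'
python3 - <<'E'
from h import *
f=grab_frame("wrist")
for n in COL: print(n,rect(f,mask(f,*COL[n],(60,60,560,420)),.009))
t=grab_frame("top");t0=np.load("top0.npy",allow_pickle=True).item()
for nm,lo,hi,roi in(("mug",(95,80,60),(118,255,255),(335,105,385,148)),("bin",(22,120,80),(32,255,255),(385,115,430,165)),("driver",(5,150,120),(18,255,255),(215,120,260,145)),("orange",(5,150,120),(18,255,255),(170,260,215,300)),("spool",(0,0,150),(180,60,255),(334,142,358,166)),("cap",(100,120,60),(125,255,255),(138,178,168,205))):
    o=[np.argwhere(mask(x,lo,hi,roi)).mean(0).round(1) for x in(t0,t)];print(nm,*o)
print(get_state()["time"])
E
```

```text
tool_pos: [0.5191, -0.3038, 0.017]
ft_force: [-2.0, 2.4, 7.3]
tool_pos: [0.5199, -0.3044, 0.1998]
ft_force: [1.1, -0.7, -0.6]
green (array([ 435.4, -292.9]), array([64.7, 99.9]), 82.1, 2578)
blue (array([ 638.4, -283.8]), array([112.3, 330.6]), 9.4, 3797)
mug [127.2 360.8] [127.3 360.8]
bin [139.1 405.6] [139.1 405.6]
driver [131.9 236.6] [131.9 236.6]
orange [279.8 193. ] [279.7 193. ]
spool [152.1 346.1] [152.1 346.1]
cap [186.7 146. ] [186.7 146. ]
53.15
```

Run:
```python
from h import *
f=grab_frame("wrist");m=mask(f,*COL["blue"]);n,L,S,C=cv2.connectedComponentsWithStats(m)
for i in range(1,n):
    if S[i,4]>300: print(S[i],rect(f,(L==i)*np.uint8(255),.009))
```

```text
[ 475    0   85   97 5943] (array([ 755.3, -208.9]), array([81.1, 81.8]), 175.9, 5943)
[ 242  133   66   84 1340] (array([ 519.1, -295.6]), array([62.4, 84.8]), 81.2, 1340)
```

```bash
python3 -c "
from bench import *
print(job_done())"
```

```text
the job is handed in; nothing more can be done
None
```

I tested green, then blue, seating each in the corner and pressing the button fully down and back up, then laid each flat in its own tray bay; there was no red module, the objects I checked hadn't moved, and I handed the job in at about 53 s.

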